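# Load the roller spindle

## Robot

A 6-joint arm with a two-finger parallel gripper is mounted at the origin on a cart in front of the work surface, level with it; the furniture and walls round the work are solid. World frame = base frame: x ahead of the robot, y to its left, z up, the work surface at z = 0. Lengths are in mm, angles in rad, forces in N, time in s.
With the tool pointing down it reaches from about 350 to 875 mm from the base axis. Payload 4.2 kg.
Tool frame: the origin (TCP) lies midway between the tips of the shut fingers; the grasp point (between the pads) lies 19 mm behind it (tcp_to_grasp is the distance from the TCP to the grasp point, in mm); z points along the fingers, y is the line along which they close (so a half turn about z gives the same grasp; the last joint's range is limited). The gripper opens to 85 mm and grips with 20 to 120 N. Pads are 22 mm wide; open, the fingers measure 114 mm over their backs; the gripper's body (76 mm by 85 mm) begins 54 mm behind the grasp point. The pads swing forward as they close: fully open they stand 13 mm farther back than shut.
Start: joints at [1.533, 0.385, 0.008, 0, -1.194, -0.259], TCP at [182.756, 597.662, 231.312] pointing down, gripper open.
Joint ranges: [-3.14, 3.14], [-1.21, 2.06], [-1.07, 1.41], [-3.16, 2.05], [-2.99, -0.16], [-3.1, 3.1]. Speed limits (rad/s): [2.79, 2.79, 3.14, 3.14, 3.14, 3.14].

## Interface

Orientations are given as a unit quaternion [x, y, z, w].
In Python, from bench import read_state, get_image, job_done, tcp_to_grasp gives the robot as it stands.
- The arm moves only by the tool jog_arm, never from a script. Its argument "plan" is a list of rows, each a list of 3 entries, a list of its own where there are three numbers: the finger opening in mm, from 0 to 85.4, then the shift along the tool's x, y, z as a fraction of full scale, then the turn, a rotation vector about the tool's x, y, z as a fraction of full scale. A call has 1 to 10 rows; each row is the pose to reach, as a shift and turn from the pose commanded when the call began, along the tool's axes at that moment; what a row does not reach only later rows make up. Full scale, the value 1, is 0.1 m for a shift and 60 degrees for a turn. A row lasts 1/8 s, in which the tool goes at most 62.5 mm and 10.7 degrees, less where a joint would pass 70% of its speed; a pose out of reach is approached as far as the arm can. A call with a number of a shift or a turn outside -1 to 1 is refused whole. A call with a gripper value outside its range is refused whole. The fingers move at their own pace and stop on an object; the grip force is fixed at half the most. Time passes only in rows, so rows that repeat a pose let the fingers close. It gives the time, the measured TCP pose, the force, the opening and the grip force at its end, in the units of the state.
- read_state(): the state, without advancing time (a new reading comes with each control period).
- get_image(name): name is "scene" or "top" or "wrist"; returns a dict with "img" (480x640x3 uint8, red, green, blue), "range_z" (480x640 float32, mm along the optical axis (not along the pixel's ray), 0 where there is no reading), "intrinsics" (3x3 intrinsics, pixels), "extrinsics" (4x4, takes a point from camera to world coordinates); the wrist camera has in their place "tool_from_camera" (4x4, takes a point from camera to tool coordinates, whose origin is the TCP and whose axes are the flange's). Camera axes: x right, y down, z forward; pixel columns grow to the right and rows downward; lengths in mm; the calibration is good to about 2 mm. A picture is of the moment at which its call begins: read the wrist's pose just before it.
- job_done(): hands the job in; it is judged then, once.
The state is a dict: "clock": time; "joints": joint angles; "joint_vel": joint speeds; "joint_efforts": joint torques, N m; "position": TCP position; "ee_rot": TCP orientation; "contact_force": force on the tool from outside, world axes, zero at the start; "wrist_torque": the same for the moment, N m; "gripper_width": finger opening in mm; "grasp_force": force on a finger pad.
Only numpy, scipy, OpenCV 4.12 (cv2) and the standard library are available. Lean on these libraries where they do the work, as an engineer would, in place of code of your own. Each camera call takes 0.05 s, during which the arm holds its last target. There are 200 camera calls.

## Task

Load the bench spindle: slide the large roller onto the horizontal rod up to the stop collar, then the small roller up to the large one, then the end cap, open end first, up to the small roller. Press each one home for a moment before letting go, with about 10 N: it must bed firmly, but a hard shove would shift the collar, which must stay where it is set. Disturb nothing else on the bench, and leave all three parts resting on the rod, released.

Things in the scene. Friction and masses are not known exactly. Their poses are not given: they have to be found in the camera images.
- roller_large: large dark rubber roller with aluminium end rings, 56 mm in diameter, 70 mm long, 0.20 to 0.33 kg, 21 mm bore right through. Origin at the middle of its axis; x runs along its axis, up the slope. Starts in any of the three cradles, axis sloping 35 degrees up away from the robot, so it must be turned level for the rod. Grip it across its diameter at mid length, tool square to its axis
- roller_small: small roller of the same make, 42 mm in diameter, 60 mm long, 0.13 to 0.23 kg, 21 mm bore right through; origin, axes and start slope as for the large roller (any of the three cradles)
- end_cap: aluminium end cap with dark knurl rings, a cylinder 38 mm in diameter, 62 mm long, 0.10 to 0.17 kg; one end open with a 21 mm blind bore 52 mm deep, the other closed. Origin at the middle of its length; x runs along its axis to the open end. Starts in any of the three cradles at the same slope, open end uppermost, away from the robot
- cap_mouth (a point): centre of the end cap's open face, 31 mm along x from the cap's origin
- stand: grey spindle stand screwed to the bench. Origin at bench height under its upright. The rod runs level along its -x axis, roughly towards the robot (within 17 degrees), 95 mm above the bench: steel, 18 mm in diameter, so the bores have 1.5 mm play all round; its last 12 mm taper to a blunt nose of 6 mm diameter. Upright and boss reach 119 mm high
- rod_tip (a point): centre of the rod's nose, 208 mm along -x from the stand's origin and 95 mm up; axes as the stand's
- collar: dark steel stop collar (34 mm in diameter) on the rod near the upright. Origin on the rod's axis at the centre of its free face, which looks along -x to the rod's tip, 168 to 178 mm from it; axes as the stand's. Held by friction only, it slips along the rod under a push of about 45 N
- clamp_bracket_a: bystander: grey metal clamp bracket with a bow, 40x96x62 mm, standing on the bench beside the spindle; origin at the centre of its underside
- offcut_c: bystander: beech block 38x70x16 mm lying in front of the cradles, near the front of the bench; origin at the centre of its underside
- slip: bystander: flat dark slip 34x118x8 mm lying on the bench between spindle and cradles; origin at the centre of its underside
- spanner_10: bystander: combination spanner 143 mm long, 8 mm high, lying behind the cradles; origin at the middle of its underside
- cradle_0: one of three equal cradles screwed to the bench: two sloping wire rails, 20 mm apart, on a beech foot 105x60x12 mm, rising away from the robot at 35 degrees. The part's lower end rests on two prongs reaching 18 mm above the rails' axis, so it lifts out square to the slope. Origin under the foot's centre, x up the slope, seen from above
- cradle_1: one of three equal cradles screwed to the bench: two sloping wire rails, 20 mm apart, on a beech foot 105x60x12 mm, rising away from the robot at 35 degrees. As cradle_0
- cradle_2: one of three equal cradles screwed to the bench: two sloping wire rails, 20 mm apart, on a beech foot 105x60x12 mm, rising away from the robot at 35 degrees. As cradle_0
Mind the look-alikes: they are no part of the job. Leave any purple look-alike of the roller_large alone.

How it is judged:
By the outcome, as a careful person would: the job done as asked, in the order asked, and still so for the second after the job is handed in, with the robot touching nothing.
It also fails if it takes over 72 s, if anything falls off the work surface, if the arm or the gripper's body presses on something with over 40 N, if the wrist force passes 120 N, or if a joint passes its speed limit or range.

## Working session

There is one attempt and no reset: what is moved stays moved. The work goes in short steps, Python scripts to look and compute and a tool call to move; the robot and the scene stay as the last step left them, time stands still between calls to the robot, and variables do not carry over. Pictures are saved under pics/ and viewed, at most 10 in all, crops included, and the job is handed in when it is done.

Besides the shell and the picture viewer there is one more tool, called after "Call:" as name([rows], argument=value, ...), one row to a line, values as JSON. jog_arm: Moves the arm, as the interface text tells. Its arguments: {"type":"object","properties":{"plan":{"type":"array"}},"required":["plan"]}

```bash
ls; mkdir -p pics
python3 - <<'E'
from bench import *
import cv2,numpy as np
print(read_state(), tcp_to_grasp)
for n in ["scene","top"]:
    d=get_image(n); np.savez(f"{n}0.npz",**{k:v for k,v in d.items()})
    cv2.imwrite(f"pics/{n}0.png",d["img"][:,:,::-1]); print(n,d["intrinsics"],d["extrinsics"])
E
```

```text
pics
{'clock': 0.0, 'joints': array([ 1.53257861e+00,  3.85546334e-01,  6.59564460e-03, -5.02009981e-04,
       -1.19401808e+00, -2.58603225e-01]), 'joint_vel': array([-2.78223043e-04, -7.23336330e-04, -7.74796897e-04, -1.11352899e-03,
       -1.40836520e-04,  6.89932444e-05]), 'joint_efforts': array([-9.24878404e-04, -3.92292023e+01,  1.88399345e+01,  4.18623984e+00,
       -4.69921360e-03, -1.76374542e-06]), 'position': array([182.60846836, 597.09647741, 230.21551316]), 'ee_rot': array([ 9.88993057e-01, -1.47957761e-01, -1.12431123e-04,  1.10528921e-03]), 'contact_force': array([ 0.80704856, -0.9416108 ,  0.18481037]), 'wrist_torque': array([ 0.00889495, -0.0168623 ,  0.02390272]), 'grasp_force': 0.0, 'gripper_width': 85.668716554959} 18.700000000000003
scene [[485.34639567   0.         320.35148834]
 [  0.         485.34639567 239.7961466 ]
 [  0.           0.           1.        ]] [[ 6.68625766e-01 -5.46270422e-01  5.04507890e-01  1.19640047e+02]
 [-7.43379762e-01 -5.07524764e-01  4.35666320e-01 -4.47540234e+02]
 [ 1.80586237e-02 -6.66338682e-01 -7.45430511e-01  7.47407785e+02]
 [ 0.00000000e+00  0.00000000e+00  0.00000000e+00  1.00000000e+00]]
top [[499.35435414   0.         331.07797476]
 [  0.         499.35435414 238.9677761 ]
 [  0.           0.           1.        ]] [[-6.32754762e-03 -9.94437412e-01  1.05138933e-01  4.30083427e+02]
 [-9.99836433e-01  8.07302606e-03  1.61843615e-02 -5.39401918e+01]
 [-1.69431239e-02 -1.05019329e-01 -9.94325838e-01  1.23808116e+03]
 [ 0.00000000e+00  0.00000000e+00  0.00000000e+00  1.00000000e+00]]
```

View pics/scene0.png

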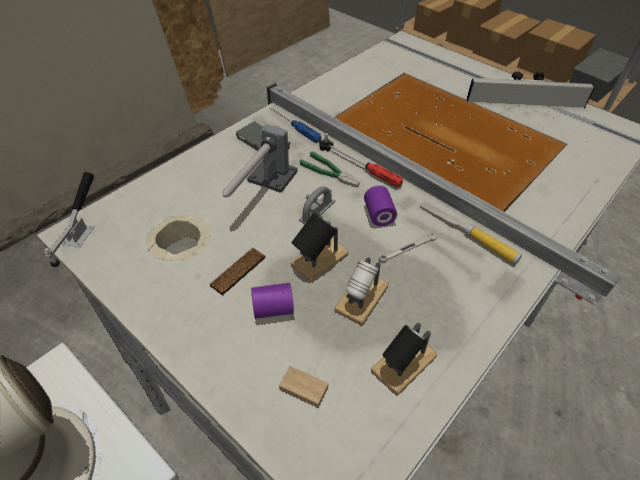

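View pics/top0.png

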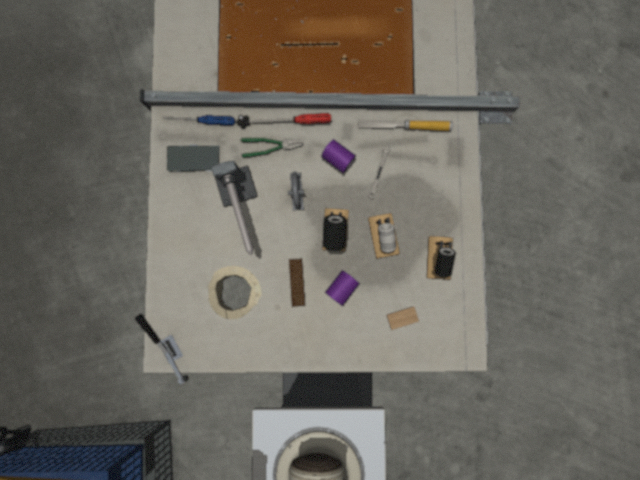

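The top view shows the rod from its tip at (252,252) to the upright at (225,170). The large roller is at (335,232), the cap at (386,235) and the small roller at (444,262). The scene view agrees, and the purple look-alikes lie loose on the bench.

```bash
cat > h.py <<'E'
import numpy as np, cv2
from scipy.optimize import least_squares
from scipy.spatial.transform import Rotation as R
def cloud(d,T=None):
    K=d["intrinsics"];z=d["range_z"];T=d["extrinsics"] if T is None else T
    v,u=np.mgrid[:480,:640]
    p=np.stack([(u-K[0,2])/K[0,0]*z,(v-K[1,2])/K[1,1]*z,z],-1)
    w=p@T[:3,:3].T+T[:3,3]; w[z==0]=np.nan
    return w
def proj(d,P,T=None):
    T=d["extrinsics"] if T is None else T; q=(np.asarray(P)-T[:3,3])@T[:3,:3]
    K=d["intrinsics"]; return q[:,:2]/q[:,2:]*K[0,0]+K[:2,2]
def axis(yaw,tilt): return np.array([np.cos(tilt)*np.cos(yaw),np.cos(tilt)*np.sin(yaw),np.sin(tilt)])
def fitcyl(P,rad,tilt,yaw0,freetilt=False):
    "axis through c (plane perpendicular): returns c, yaw, tilt, rms, inliers"
    c0=P.mean(0)
    def res(q,P):
        a=axis(q[3],q[4] if freetilt else tilt); r=P-q[:3]; t=r@a
        e=np.linalg.norm(r-np.outer(t,a),axis=1)-rad
        return e
    def f(q): return np.r_[res(q,P), 1e-2*((q[:3]-c0)@axis(q[3],tilt))]
    s=least_squares(f,np.r_[c0-[0,0,rad*.7],yaw0,tilt],loss="soft_l1",f_scale=1.5)
    e=res(s.x,P); a=axis(s.x[3],s.x[4] if freetilt else tilt)
    t=(P-s.x[:3])@a
    return s.x[:3],s.x[3],s.x[4],np.sqrt(np.median(e**2)),t,np.abs(e)<3
E
python3 - <<'E'
from h import *
L=lambda n:dict(np.load(n+"0.npz"))
t=L("top");s=L("scene");ct=cloud(t);cs=cloud(s)
print("bench z top",np.nanmedian(ct[300:340,340:360,2].ravel()),"scene",np.nanmedian(cs[320:360,200:240,2]))
for n,(u,v) in dict(large=(335,232),cap=(386,235),small=(444,262),tip=(251,250),mid=(240,215),upr=(228,168),br=(296,190),slip=(297,283),off=(402,318),hole=(235,291)).items():
    print(n,ct[v,u].round(0))
for n,rad in dict(large=28,cap=19,small=21).items():
    u,v=dict(large=(335,232),cap=(386,235),small=(444,262))[n]; c=ct[v,u]
    for nm,C in (("top",ct),("scene",cs)):
        P=C.reshape(-1,3); P=P[np.isfinite(P[:,0])]
        P=P[(np.hypot(P[:,0]-c[0],P[:,1]-c[1])<52)&(P[:,2]>45)]
        for k in range(3):
            q,yaw,ti,e,tt,inl=fitcyl(P,rad,np.radians(35),0.,True); P=P[inl]
        a=axis(yaw,ti);tt=(P-q)@a
        lo,hi=np.percentile(tt,[1,99])
        print(n,nm,len(P),"c",(q+a*(lo+hi)/2).round(1),"yaw",np.degrees(yaw).round(1),"tilt",np.degrees(ti).round(1),"rms",e.round(2),"len",(hi-lo).round(1))
for nm,C in (("top",ct),("scene",cs)):
    P=C.reshape(-1,3); P=P[np.isfinite(P[:,0])]
    m=ct[215,240]
    P=P[(np.hypot(P[:,0]-m[0],P[:,1]-m[1])<110)&(P[:,2]>75)&(P[:,2]<112)]
    a0=ct[168,228]-ct[250,251]
    for k in range(3):
        q,yaw,ti,e,tt,inl=fitcyl(P,9,0.,np.arctan2(a0[1],a0[0]),True); P=P[inl]
    a=axis(yaw,ti);tt=(P-q)@a
    print("rod",nm,len(P),"c",q.round(1),"yaw",np.degrees(yaw).round(2),"tilt",np.degrees(ti).round(2),"rms",e.round(2),"near end",(q+a*tt.min()).round(1),"far",(q+a*tt.max()).round(1))
E
```

```text
bench z top -0.6680386617329077 scene 0.5527664835523751
large [565. -45. 110.]
cap [ 559. -162.   93.]
small [ 496. -293.   93.]
tip [526. 148. 102.]
mid [607. 174. 102.]
upr [716. 201. 113.]
br [674.  49.  57.]
slip [452.  51.   5.]
off [ 366. -205.   13.]
hole [ 436.  392. -896.]
large top 625 c [570.4 -43.7  81.6] yaw -4.3 tilt 35.5 rms 0.88 len 69.5
large scene 1128 c [569.5 -43.4  82.5] yaw -4.2 tilt 34.7 rms 0.76 len 69.1
cap top 381 c [ 561.5 -166.1   74.3] yaw 11.2 tilt 35.2 rms 0.91 len 67.3
cap scene 762 c [ 561.2 -165.9   75.6] yaw 10.2 tilt 34.9 rms 0.73 len 68.1
small top 430 c [ 503.8 -300.4   75.1] yaw -3.7 tilt 34.7 rms 0.99 len 70.5
small scene 1124 c [ 502.9 -299.9   76.1] yaw -4.6 tilt 34.6 rms 0.69 len 69.9
rod top 503 c [604.6 175.5  94.8] yaw 17.23 tilt 0.58 rms 0.92 near end [520.  149.2  93.9] far [704.1 206.4  95.8]
rod scene 553 c [600.9 174.3  95.7] yaw 16.42 tilt 0.42 rms 0.79 near end [518.6 150.   95.1] far [706.1 205.2  96.5]
```

```bash
cat > pl.py <<'E'
# usage: pl.py "[sx,sy,sz],[rx,ry,rz]" (last row sent, or '') then target specs "x,y,z,yaw_deg,tilt_deg" (grasp-centre coords + deep)
import sys,json,os; from h import *
from bench import read_state
D=18.7
def Rt(yaw,tilt):
    x=axis(np.radians(yaw),np.radians(tilt)); z=np.array([np.sin(np.radians(tilt))*np.cos(np.radians(yaw)),np.sin(np.radians(tilt))*np.sin(np.radians(yaw)),-np.cos(np.radians(tilt))])
    return np.stack([x,np.cross(z,x),z],1)
def load():
    if os.path.exists("cmd.npz"): c=np.load("cmd.npz"); return c["p"],c["R"]
    yaw=np.degrees(2*np.arctan2(-0.147957761,0.988993057))
    return np.array([182.756,597.662,231.312]),Rt(yaw,0)
def sent(p,Q,s,r): return p+Q@(np.array(s)*100),Q@R.from_rotvec(np.array(r)*np.pi/3).as_matrix()
if __name__=="__main__":
    p,Q=load()
    if sys.argv[1]:
        for row in json.loads("["+sys.argv[1]+"]"): p,Q=sent(p,Q,*row)
        np.savez("cmd.npz",p=p,R=Q)
    s=read_state(); m=R.from_quat(s["ee_rot"]).as_matrix()
    print("cmd",p.round(1),"meas-cmd",(s["position"]-p).round(1),"ang",np.degrees(np.linalg.norm(R.from_matrix(Q.T@m).as_rotvec())).round(2),"grasp pt",(s["position"]-D*m[:,2]).round(1)if 0 else (s["position"]-D*m[:,2]).round(1),"F tool",(m.T@s["contact_force"]).round(1),"w",round(s["gripper_width"],1),"g",round(s["grasp_force"],1),"t",round(s["clock"],2),"J",s["joints"].round(2))
    for a in sys.argv[2:]:
        x,y,z,yw,ti=map(float,a.split(",")); T=Rt(yw,ti); tp=np.array([x,y,z])+D*T[:,2]
        sh=Q.T@(tp-p)/100; ro=R.from_matrix(Q.T@T).as_rotvec()/(np.pi/3)
        print(a,"->",sh.round(3).tolist(),ro.round(3).tolist())
        k=max(1,np.abs(sh).max(),np.abs(ro).max())
E
python3 - <<'E'
from h import *
L=lambda n:dict(np.load(n+"0.npz"))
t=L("top");s=L("scene");C=dict(top=cloud(t)+[0,0,.67],scene=cloud(s)-[0,0,.55])
for n,rad,c,yaw in (("large",28,(570,-43.5,82),-4.2),("cap",19,(561.3,-166,75),10.7),("small",21,(503.3,-300,75.6),-4.2)):
    for nm in C:
        P=C[nm].reshape(-1,3);P=P[np.isfinite(P[:,0])]; a=axis(np.radians(yaw),np.radians(35)); r=P-np.array(c); tt=r@a
        up=np.cross(a,[-np.sin(np.radians(yaw)),np.cos(np.radians(yaw)),0]); lat=np.array([-np.sin(np.radians(yaw)),np.cos(np.radians(yaw)),0])
        h=r@up*1.;l=r@lat; m=(abs(np.hypot(h,l)-rad)<4)&(h>rad*.6)
        print(n,nm,np.histogram(tt[m],np.arange(-48,49,3))[0], np.histogram(tt[m],np.arange(-48,49,3))[1][0])
a=axis(np.radians(16.8),0)
for nm in C:
    P=C[nm].reshape(-1,3);P=P[np.isfinite(P[:,0])]
    P=P[(np.abs((P-[604,175,95])@[-a[1],a[0],0])<12)&(P[:,2]>88)&(P[:,2]<108)]
    P=P[(np.abs((P-[604,175,95])@a)<75)]
    f=lambda q:np.hypot((P-[604,q[0],95+q[2]])@np.array([-np.sin(q[1]),np.cos(q[1]),0]),P[:,2]-95-q[2])-9
    r=least_squares(f,[175,.293,0],loss="soft_l1"); q=r.x;aa=axis(q[1],0)
    print(nm,"rod y@604",q[0],"yaw",np.degrees(q[1]),"z",95+q[2])
    P=C[nm].reshape(-1,3);P=P[np.isfinite(P[:,0])]; rr=P-[604,q[0],95];tt=rr@aa
    m=(abs(rr@[-aa[1],aa[0],0])<4)&(P[:,2]>85)
    print(np.sort(tt[m])[:6].round(1)); 
    m=(abs(rr@[-aa[1],aa[0],0])<8)&(P[:,2]>109)&(P[:,2]<135)&(abs(tt)<140); print("collar",np.sort(tt[m])[:8].round(1))
E
python3 pl.py "" "570,-43.5,82,-4.2,35"
```

```text
large top [ 0  0  0  0 14 19 21 21 23 22 17 24 16 23 21 23 23 23 21 23 21 26 16 29
 19 19 26 25  0  0  0  0] -48
large scene [ 0  0  0  0 29 33 37 33 35 32 37 34 35 37 33 35 38 34 36 35 36 32 38 35
 36 35 36 14  0  0  0  0] -48
cap top [ 0  0  0  0  6  9 15  8 16 13 15 13 14 13 17 12 16 13 11 19 12 16 13 21
  9  0  0  0  0  0  0  0] -48
cap scene [ 0  0  0  3 24 29 31 31 30 28 31 30 30 29 32 31 31 30 29 31 29 30 29 30
  3  0  0  0  0  0  0  0] -48
small top [ 0  0  0  0 15 12 16 14 19 13 20 15 13 19 14 19 14 17 18 15 18 17 19 14
 10  1  0  0  0  0  0  0] -48
small scene [ 0  0  0  5 38 43 45 41 43 43 45 41 45 45 39 45 43 43 40 43 44 43 44 42
  1  0  0  0  0  0  0  0] -48
top rod y@604 175.3683192659534 yaw 17.234696256438088 z 95.16460777609339
[-564.8 -564.1 -563.9 -563.6 -563.5 -562.1]
collar [25.2 83.1 83.4 83.6 83.8 84.1 85.3 85.7]
scene rod y@604 175.59140139085304 yaw 17.352611483132964 z 95.13592995390138
[-556.5 -555.8 -555.4 -554.8 -554.5 -554.3]
collar [80.2 80.7 82.9 83.1 84.  84.  84.1 84.7]
cmd [182.8 597.7 231.3] meas-cmd [-0.1 -0.5 -1. ] ang 0.11 grasp pt [182.6 597.2 249. ] F tool [-0.5  0.4  0.4] w 85.3 g 0.0 t 0.1 J [ 1.53  0.39  0.01 -0.   -1.19 -0.26]
570,-43.5,82,-4.2,35 -> [5.684, 4.974, 1.646] [0.065, 0.581, -0.207]
```

Call:
jog_arm([
  [85, [1, 1, 0], [0, 0, 0]],
  [85, [1, 1, 0], [0, 0, 0]],
  [85, [1, 1, 0], [0, 0, 0]],
  [85, [1, 1, 0], [0, 0, 0]],
])

```text
clock: 0.6
position: [249.6, 472.2, 231.6]
ee_rot: [0.989, -0.149, -0.0, -0.0]
contact_force: [0.5, -0.2, 0.7]
gripper_width: 84.7
grasp_force: 0.0
```

Call:
jog_arm([
  [85, [1, 1, 0], [0, 0, 0]],
  [85, [1, 1, 0], [0, 0, 0]],
  [85, [1, 1, 0], [0, 0, 0]],
  [85, [1, 1, 0], [0, 0, 0]],
])

```text
clock: 1.1
position: [315.9, 348.6, 231.4]
ee_rot: [0.989, -0.148, 0.0, -0.0]
contact_force: [-0.8, 0.3, 0.3]
gripper_width: 85.0
grasp_force: 0.0
```

Call:
jog_arm([
  [85, [1, 1, 0], [0, 0, 0]],
  [85, [1, 1, 0], [0, 0, 0]],
  [85, [1, 1, 0], [0, 0, 0]],
  [85, [1, 1, 0], [0, 0, 0]],
])

```text
clock: 1.6
position: [382.5, 223.9, 231.3]
ee_rot: [0.989, -0.148, 0.0, -0.0]
contact_force: [-0.2, 0.7, -0.7]
gripper_width: 84.7
grasp_force: 0.0
```

Call:
jog_arm([
  [85, [1, 1, 0], [0, 0, 0]],
  [85, [1, 1, 0], [0, 0, 0]],
  [85, [1, 1, 0], [0, 0, 0]],
  [85, [1, 1, 0], [0, 0, 0]],
])

```text
clock: 2.1
position: [449.1, 99.1, 231.1]
ee_rot: [0.989, -0.148, -0.0, -0.0]
contact_force: [0.4, 1.2, 0.3]
gripper_width: 84.9
grasp_force: 0.0
```

```bash
python3 pl.py "[[1,1,0],[0,0,0]],[[1,1,0],[0,0,0]],[[1,1,0],[0,0,0]],[[1,1,0],[0,0,0]]" 523.8,-40.1,147.2,-4.2,35
```

```text
cmd [448.2  98.1 231.3] meas-cmd [ 0.9  1.  -0.2] ang 0.0 grasp pt [449.1  99.1 249.8] F tool [ 0.  -1.3 -0.3] w 84.9 g 0.0 t 2.1 J [ 0.57  0.1  -0.38 -0.   -1.09  0.7 ]
523.8,-40.1,147.2,-4.2,35 -> [1.232, 1.076, 0.994] [0.065, 0.581, -0.207]
```

Call:
jog_arm([
  [85, [1, 0.9, 0.6], [0.065, 0.581, -0.207]],
  [85, [1, 0.9, 0.6], [0.065, 0.581, -0.207]],
  [85, [1, 0.9, 0.6], [0.065, 0.581, -0.207]],
  [85, [1, 0.9, 0.6], [0.065, 0.581, -0.207]],
  [85, [1, 0.9, 0.6], [0.065, 0.581, -0.207]],
  [85, [1, 0.9, 0.6], [0.065, 0.581, -0.207]],
])

```text
clock: 2.85
position: [513.6, -12.3, 208.8]
ee_rot: [0.961, -0.035, 0.274, 0.016]
contact_force: [0.8, -0.6, -0.2]
gripper_width: 85.0
grasp_force: 0.0
```

```bash
python3 pl.py "[[1,0.9,0.6],[0.065,0.581,-0.207]]" 523.8,-40.1,147.2,-4.2,35 569.6,-43.5,81.7,-4.2,35;  python3 - <<'E'
from h import *; from bench import *
s=read_state();d=get_image("wrist");np.savez("w1.npz",pos=s["position"],q=s["ee_rot"],**d); cv2.imwrite("pics/w1.png",d["img"][:,:,::-1])
E
```

```text
cmd [517.5 -17.2 171.3] meas-cmd [-3.9  4.9 37.5] ang 3.16 grasp pt [503.8 -11.4 224.7] F tool [0.6 0.5 0.6] w 85.0 g 0.0 t 2.85 J [ 0.19 -0.02 -0.98  1.16 -0.16  0.2 ]
523.8,-40.1,147.2,-4.2,35 -> [-0.073, 0.223, 0.43] [0.0, -0.0, 0.0]
569.6,-43.5,81.7,-4.2,35 -> [-0.072, 0.224, 1.23] [0.0, -0.0, 0.0]
```

View pics/w1.png

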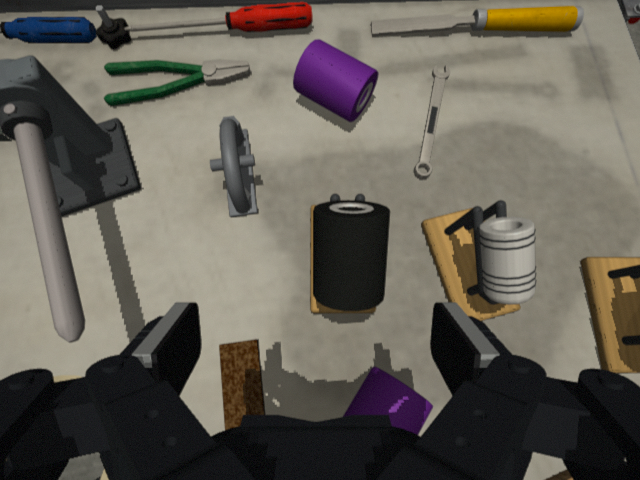

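The picture shows the large roller at (350,255) between the open fingers, the rod on the left with its tip at (68,330), and the cap at (508,260). The arm stopped at joint 5's limit, so I'll fit the kinematics to find a reachable approach.

```bash
cat > kin.py <<'E'
from h import *
def fk(j,k):
    a1,h,L1,L2,e,Lt=k
    Rm=R.from_euler("z",j[0]); p=Rm.apply([a1,0,h]); Rm=Rm*R.from_euler("y",j[1]); p=p+Rm.apply([0,0,L1])
    Rm=Rm*R.from_euler("y",-j[2]); p=p+Rm.apply([L2,0,e])
    Rm=Rm*R.from_euler("x",S[0]*j[3])*R.from_euler("y",-j[4])*R.from_euler("x",S[1]*j[5])
    p=p+Rm.apply([Lt,0,0]); return p,Rm*M
S=(1,1);M=R.identity()
data=[([1.5326,.38555,.0066,-.0005,-1.1940,-.2586],[182.6,597.1,230.2],[.989,-.148,-.0001,.0011])]
E
python3 - <<'E'
import kin; from h import *; from bench import read_state
s=read_state(); d=[kin.data[0],([.57,.10,-.38,0,-1.09,.70],[449.1,99.1,231.1],[.989,-.148,0,0]),(s["joints"],s["position"],s["ee_rot"])]
print(repr(s["joints"]),s["position"],s["ee_rot"])
best=None
for S in [(1,1),(1,-1),(-1,1),(-1,-1)]:
    kin.S=S;kin.M=R.identity()
    Ms=[kin.fk(j,[0]*6)[1].inv()*R.from_quat(q) for j,_,q in d]
    print(S,[((Ms[0].inv()*m).magnitude()).round(3) for m in Ms],Ms[0].as_matrix().round(2).tolist())
E
```

```text
array([ 0.18855041, -0.01468032, -0.97912336,  1.15336919, -0.16024351,
        0.19889246]) [515.12531479 -11.86410789 209.60968779] [ 0.96058301 -0.03624802  0.27523886  0.0144893 ]Traceback (most recent call last):
  File "<stdin>", line 8, in <module>
AttributeError: 'float' object has no attribute 'round'
```

```bash
cat > ik.py <<'E'
import kin; from h import *; from pl import Rt
d=[kin.data[0],([.57,.10,-.38,0,-1.09,.70],[449.1,99.1,231.1],[.989,-.148,0,0]),([ 0.18855041, -0.01468032, -0.97912336,  1.15336919, -0.16024351,0.19889246],[515.1,-11.9,209.6],[ 0.96058301,-0.03624802,0.27523886,0.0144893])]
best=9
for S in [(1,1),(1,-1),(-1,1),(-1,-1)]:
    kin.S=S;kin.M=R.identity()
    Ms=[kin.fk(j,[0]*6)[1].inv()*R.from_quat(q) for j,_,q in d]
    e=max((Ms[0].inv()*m).magnitude() for m in Ms)
    if e<best: best=e;bS=S;bM=Ms[0]
kin.S=bS;kin.M=bM
w=np.array([1,.3,1])  # state 2 joints are rounded
f=lambda k:np.r_[np.concatenate([(kin.fk(j,k)[0]-p)*a for (j,p,_),a in zip(d,w)]),.01*(k-[50,300,480,420,0,250])]
k=least_squares(f,[50,300,480,420,0,250]).x
lo=np.array([-3.14,-1.21,-1.07,-3.16,-2.99,-3.1]);hi=np.array([3.14,2.06,1.41,2.05,-.16,3.1])
def ik(tp,T):
    out=[]
    for j4,j5 in ((0,-.6),(-3,-.6),(1.2,-.5),(-1.2,-.5)):
        g=lambda q:np.r_[kin.fk(q,k)[0]-tp,100*(R.from_matrix(T).inv()*kin.fk(q,k)[1]).as_rotvec()]
        s=least_squares(g,np.clip([np.arctan2(tp[1],tp[0]),.3,-.3,j4,j5,0],lo,hi),bounds=(lo-1e-6,hi+1e-6))
        out.append((round(s.cost,1),s.x.round(2).tolist()))
    return sorted(out)[:2]
if __name__=="__main__":
    print("ang err",best,bS,"k",k.round(0),"res",f(k)[:9].round(1))
    for n,c,yaw in (("large",(569.6,-43.5,81.7),-4.2),("cap",(556.5,-166.9,71.6),10.7),("small",(498.4,-299.6,72.2),-4.2)):
        for back in (0,30,60):
          for half in (0,180):
            T=Rt(yaw,35); tp=np.array(c)+(18.7-back)*T[:,2]; T2=T@R.from_euler("z",half,degrees=True).as_matrix()
            print(n,back,half,ik(tp,T2)[0])
E
python3 ik.py
```

```text
ang err 0.0039005738083525503 (-1, -1) k [  -5.  842.  517.  521. -184.  728.] res [-1.599e+02  6.500e+00  4.000e-01 -2.750e+01  3.900e+01 -1.600e+00
 -1.000e-01  2.100e+00  0.000e+00]
large 0 0 (np.float64(0.0), [-0.08, 0.91, -0.77, -3.13, -0.72, -1.57])
large 0 180 (np.float64(0.0), [-0.08, 0.91, -0.77, -3.13, -0.72, 1.57])
large 30 0 (np.float64(0.0), [-0.08, 0.84, -0.83, -3.13, -0.7, -1.57])
large 30 180 (np.float64(0.0), [-0.08, 0.84, -0.83, -3.13, -0.71, 1.57])
large 60 0 (np.float64(0.0), [-0.09, 0.76, -0.88, -3.13, -0.68, -1.57])
large 60 180 (np.float64(0.0), [-0.09, 0.76, -0.88, -3.13, -0.68, 1.57])
cap 0 0 (np.float64(0.0), [-1.0, 0.81, -0.57, -1.68, -0.56, -1.91])
cap 0 180 (np.float64(0.0), [-1.0, 0.81, -0.57, -1.68, -0.56, 1.23])
cap 30 0 (np.float64(0.0), [-1.05, 0.73, -0.6, -1.56, -0.57, -1.98])
cap 30 180 (np.float64(0.0), [-1.05, 0.73, -0.6, -1.56, -0.57, 1.16])
cap 60 0 (np.float64(0.0), [-1.11, 0.65, -0.64, -1.43, -0.59, -2.07])
cap 60 180 (np.float64(0.0), [-1.11, 0.65, -0.64, -1.43, -0.59, 1.07])
small 0 0 (np.float64(0.0), [-1.24, 0.81, -0.57, -1.7, -0.56, -1.9])
small 0 180 (np.float64(0.0), [-1.24, 0.81, -0.57, -1.7, -0.56, 1.25])
small 30 0 (np.float64(0.0), [-1.3, 0.73, -0.61, -1.58, -0.57, -1.97])
small 30 180 (np.float64(0.0), [-1.3, 0.73, -0.61, -1.58, -0.57, 1.17])
small 60 0 (np.float64(0.0), [-1.35, 0.65, -0.64, -1.45, -0.59, -2.06])
small 60 180 (np.float64(0.0), [-1.35, 0.65, -0.64, -1.45, -0.59, 1.08])
```

```bash
sed -i 's/a1,h,L1,L2,e,Lt=k/a1,h,L1,L2,e,Lt,b=k/; s/\[a1,0,h\]/[a1,b,h]/' kin.py; sed -i 's/\[0\]\*6/[0]*7/; s/\[50,300,480,420,0,250\]/[0,200,450,400,0,250,-159]/g' ik.py; python3 ik.py
```

```text
ang err 0.0039005738083525503 (-1, -1) k [  454. -1212.   687.  -299.   449.  -275.  -154.] res [-5.5 -1.7 -3.7  7.6  6.6 15.3  0.  -5.9 -0.7]
large 0 0 (np.float64(0.0), [0.13, 0.67, 0.38, 0.19, -0.69, 1.25])
large 0 180 (np.float64(0.0), [0.13, 0.67, 0.38, 0.19, -0.69, -1.89])
large 30 0 (np.float64(0.0), [0.14, 0.62, 0.31, 0.2, -0.67, 1.24])
large 30 180 (np.float64(0.0), [0.14, 0.62, 0.31, 0.2, -0.67, -1.9])
large 60 0 (np.float64(0.0), [0.14, 0.56, 0.23, 0.21, -0.64, 1.22])
large 60 180 (np.float64(0.0), [0.14, 0.56, 0.23, 0.21, -0.64, -1.92])
cap 0 0 (np.float64(0.0), [0.03, 0.68, 0.42, -0.14, -0.71, 1.81])
cap 0 180 (np.float64(0.0), [0.03, 0.68, 0.42, -0.14, -0.71, -1.33])
cap 30 0 (np.float64(0.0), [0.02, 0.63, 0.35, -0.15, -0.69, 1.82])
cap 30 180 (np.float64(0.0), [0.02, 0.63, 0.35, -0.15, -0.69, -1.32])
cap 60 0 (np.float64(0.0), [0.02, 0.58, 0.27, -0.16, -0.66, 1.84])
cap 60 180 (np.float64(0.0), [0.02, 0.58, 0.27, -0.16, -0.66, -1.31])
small 0 0 (np.float64(0.0), [-0.23, 0.68, 0.42, -0.14, -0.7, 1.8])
small 0 180 (np.float64(0.0), [-0.23, 0.68, 0.42, -0.14, -0.7, -1.34])
small 30 0 (np.float64(0.0), [-0.23, 0.63, 0.35, -0.14, -0.68, 1.81])
small 30 180 (np.float64(0.0), [-0.23, 0.63, 0.35, -0.14, -0.68, -1.33])
small 60 0 (np.float64(0.0), [-0.23, 0.58, 0.27, -0.15, -0.66, 1.82])
small 60 180 (np.float64(0.0), [-0.23, 0.58, 0.27, -0.15, -0.66, -1.32])
```

```bash
sed -i 's/    if sys.argv\[1\]:/    if sys.argv[1]=="M":\n        s=read_state(); p=s["position"];Q=R.from_quat(s["ee_rot"]).as_matrix(); np.savez("cmd.npz",p=p,R=Q)\n    elif sys.argv[1]:/' pl.py; python3 pl.py M 543.9,-41.6,118.6,-4.2,35 569.6,-43.5,81.7,-4.2,35
```

```text
cmd [515.1 -11.9 209.6] meas-cmd [0. 0. 0.] ang 0.0 grasp pt [505.3 -11.  225.5] F tool [-0.2 -0.2 -0. ] w 85.0 g 0.0 t 2.9 J [ 0.19 -0.01 -0.98  1.15 -0.16  0.2 ]
543.9,-41.6,118.6,-4.2,35 -> [-0.211, 0.265, 1.125] [0.009, 0.05, 0.001]
569.6,-43.5,81.7,-4.2,35 -> [-0.188, 0.261, 1.574] [0.009, 0.05, 0.001]
```

Call:
jog_arm([
  [85, [-0.2, 0.26, 0.5], [0.009, 0.05, 0]],
  [85, [-0.2, 0.26, 0.5], [0.009, 0.05, 0]],
  [85, [-0.2, 0.26, 0.5], [0.009, 0.05, 0]],
  [85, [-0.2, 0.26, 0.5], [0.009, 0.05, 0]],
  [85, [-0.2, 0.26, 0.5], [0.009, 0.05, 0]],
  [85, [-0.2, 0.26, 0.5], [0.009, 0.05, 0]],
])

```text
clock: 3.65
position: [522.4, -40.6, 203.5]
ee_rot: [0.963, -0.035, 0.268, 0.01]
contact_force: [-0.3, 0.0, -0.3]
gripper_width: 85.2
grasp_force: 0.0
```

```bash
python3 pl.py "[[-0.2,0.26,0.5],[0.009,0.05,0]]" 543.9,-41.6,118.6,-4.2,35 569.6,-43.5,81.7,-4.2,35
```

```text
cmd [522.6 -38.9 156.8] meas-cmd [-0.2 -1.6 46.7] ang 3.9 grasp pt [512.8 -39.9 219.5] F tool [-0.4  0.   0.1] w 85.2 g 0.0 t 3.65 J [ 0.18  0.01 -0.93  0.94 -0.16  0.42]
543.9,-41.6,118.6,-4.2,35 -> [-0.043, 0.011, 0.623] [-0.0, 0.0, 0.001]
569.6,-43.5,81.7,-4.2,35 -> [-0.044, 0.011, 1.073] [-0.0, 0.0, 0.001]
```

```bash
python3 - <<'E'
from bench import read_state; s=read_state(); print(s["joints"].tolist(),s["position"].tolist(),s["ee_rot"].tolist(),s["joint_vel"].round(3))
import re
t=open("ik.py").read()
t=t.replace("0.0144893])]","0.0144893]),(%s,%s,%s)]"%(s["joints"].tolist(),s["position"].tolist(),s["ee_rot"].tolist()))
t=t.replace("w=np.array([1,.3,1])","w=np.array([1,.3,1,1])").replace("k=least_squares(f,[0,200,450,400,0,250,-159]).x","k=least_squares(f,[0,200,450,400,0,250,-159],bounds=([-100,0,300,250,-60,100,-165],[150,500,700,650,60,400,-150])).x").replace("[:9]","[:12]")
t=t.replace(".01*(k-",".003*(k-")
open("ik.py","w").write(t)
E
python3 ik.py | head -9
```

```text
[0.1793986033290793, 0.012302037788856197, -0.9341179064596106, 0.9354163293588466, -0.16043782735773854, 0.4244097876018776] [522.3963653183317, -40.5507862957042, 203.49573952156703] [0.9627776053196128, -0.035010956449159074, 0.2678453441511654, 0.009611828134687358] [-0.004  0.001 -0.001  0.001 -0.001  0.001]
ang err 0.0039005738083525503 (-1, -1) k [ 150.  102.  509.  263.   60.  278. -150.] res [ -9.7   3.7  23.3   6.2   7.1   9.2  -4.6 -84.7 -16.7   0.5 -53.5  -9.3]
large 0 0 (np.float64(163.8), [0.18, 0.4, -1.07, -3.16, -0.39, -1.77])
large 0 180 (np.float64(163.9), [0.18, 0.4, -1.07, -3.16, -0.39, 1.37])
large 30 0 (np.float64(163.8), [0.19, 0.32, -1.07, -3.16, -0.31, -1.78])
large 30 180 (np.float64(163.9), [0.19, 0.32, -1.07, -3.16, -0.31, 1.36])
large 60 0 (np.float64(107.9), [0.34, 0.21, -1.07, 2.05, -0.3, -0.88])
large 60 180 (np.float64(296.0), [0.28, 0.22, -0.94, 1.22, -0.16, -3.1])
cap 0 0 (np.float64(27.1), [-0.12, 0.47, -1.07, -2.75, -0.52, -1.65])
cap 0 180 (np.float64(27.1), [-0.12, 0.47, -1.07, -2.75, -0.52, 1.49])
```

```bash
sed -i 's/\[a1,b,h\]/[a1,0,h]/; s/    p=p+Rm.apply(\[Lt,0,0\])/    p=p+Rm0.apply([0,b,0])+Rm.apply([Lt,0,0])/; s/    Rm=Rm\*R.from_euler("x",S\[0\]\*j\[3\])\*/    Rm0=Rm*R.from_euler("x",S[0]*j[3]); Rm=Rm0*/' kin.py; sed -i 's/bounds=(\[-100,0,300,250,-60,100,-165\],\[150,500,700,650,60,400,-150\])/bounds=([-100,0,300,250,-60,100,-165],[150,500,900,900,60,500,-140])/' ik.py
sed -i 's/    return sorted(out)\[:2\]/    return sorted(out)/; s/print(n,back,half,ik(tp,T2)\[0\])/print(n,back,half,*ik(tp,T2)[:2])/' ik.py; python3 ik.py
```

```text
ang err 0.0039005738083525503 (-1, -1) k [   1.  165.  562.  423.   -1.  298. -160.] res [-0.1  0.   0.1  0.1 -0.3 -0.3  0.   0.   0.  -0.   0.  -0. ]
large 0 0 (np.float64(102.8), [-0.36, 0.37, -0.66, -2.74, -0.16, -1.74]) (np.float64(181.9), [0.07, 0.36, -0.47, -0.75, -0.16, 2.2])
large 0 180 (np.float64(102.8), [-0.36, 0.37, -0.66, -2.74, -0.16, 1.4]) (np.float64(181.9), [0.07, 0.36, -0.47, -0.75, -0.16, -0.94])
large 30 0 (np.float64(141.6), [-0.37, 0.3, -0.73, -2.91, -0.16, -1.57]) (np.float64(186.6), [0.14, 0.29, -0.56, -0.43, -0.16, 1.82])
large 30 180 (np.float64(141.6), [-0.37, 0.3, -0.73, -2.91, -0.16, 1.57]) (np.float64(186.7), [0.14, 0.29, -0.56, -0.43, -0.16, -1.32])
large 60 0 (np.float64(178.1), [0.2, 0.22, -0.66, -0.11, -0.16, 1.45]) (np.float64(178.1), [0.2, 0.22, -0.66, -0.11, -0.16, 1.45])
large 60 180 (np.float64(178.2), [0.2, 0.22, -0.66, -0.11, -0.16, -1.69]) (np.float64(178.2), [0.2, 0.22, -0.66, -0.11, -0.16, -1.69])
cap 0 0 (np.float64(0.0), [-0.21, 0.4, -0.39, -0.83, -0.31, 2.71]) (np.float64(0.0), [-0.21, 0.4, -0.39, -0.83, -0.31, 2.71])
cap 0 180 (np.float
[... 720 characters left out ...]
0.46, 0.39, -0.39, -0.82, -0.3, 2.69])
small 0 180 (np.float64(0.0), [-0.46, 0.39, -0.39, -0.82, -0.3, -0.45]) (np.float64(0.0), [-0.46, 0.39, -0.39, -0.82, -0.3, -0.45])
small 30 0 (np.float64(0.0), [-0.45, 0.33, -0.43, -0.75, -0.32, 2.61]) (np.float64(0.0), [-0.45, 0.33, -0.43, -0.75, -0.32, 2.61])
small 30 180 (np.float64(0.0), [-0.45, 0.33, -0.43, -0.75, -0.32, -0.53]) (np.float64(0.0), [-0.45, 0.33, -0.43, -0.75, -0.32, -0.53])
small 60 0 (np.float64(0.0), [-0.45, 0.27, -0.46, -0.68, -0.34, 2.54]) (np.float64(0.0), [-0.45, 0.27, -0.46, -0.68, -0.34, 2.54])
small 60 180 (np.float64(0.0), [-0.45, 0.27, -0.46, -0.68, -0.34, -0.6]) (np.float64(0.0), [-0.45, 0.27, -0.46, -0.68, -0.34, -0.6])
```

```bash
cat > ik2.py <<'E'
from ik import *
rng=np.random.default_rng(0)
def gik(tp,T,n=40):
    sols=[]
    for i in range(n):
        q0=lo+(hi-lo)*rng.random(6); q0[0]=np.arctan2(tp[1],tp[0])+rng.normal()*.4
        g=lambda q:np.r_[kin.fk(q,k)[0]-tp,100*(R.from_matrix(T).inv()*kin.fk(q,k)[1]).as_rotvec()]
        s=least_squares(g,np.clip(q0,lo,hi),bounds=(lo-1e-6,hi+1e-6),max_nfev=60)
        if s.cost<.01 and not any(np.allclose(s.x,x,atol=.02) for x in sols): sols.append(s.x)
    return sols
if __name__=="__main__":
    c=np.array((569.6,-43.5,81.7))
    for ti in (35,30,25,20):
        for back in (0,30):
            T=Rt(-4.2,ti); T0=Rt(-4.2,35)
            print(ti,back,[x.round(2).tolist() for x in gik(c+18.7*T[:,2]-back*T0[:,2],T)])
E
python3 ik2.py
```

```text
35 0 []
35 30 []
30 0 []
30 30 []
25 0 []
25 30 []
20 0 []
20 30 [[0.22, 0.3, -0.79, 0.59, -0.18, 0.71]]
```

```bash
cat > an.py <<'E'
from ik import *
a1,h,L1,L2,e,Lt,b=k
# sign of n: from start state
def arm(W,elb):
    j1=np.arctan2(W[1],W[0]); 
    out=[]
    for flip in (0,1):
        r=np.hypot(W[0],W[1])*(1-2*flip); z=W[2]-h; D=np.hypot(r,z)
        if D>L1+L2 or D<abs(L1-L2): continue
        g=np.arctan2(r,z); al=np.arccos((L1**2+D*D-L2**2)/(2*L1*D)); j2=g-elb*al
        fr,fz=r-L1*np.sin(j2),z-L1*np.cos(j2); phi=np.arctan2(-fz,fr); J1=j1+np.pi*flip
        f=np.array([np.cos(phi)*np.cos(J1),np.cos(phi)*np.sin(J1),-np.sin(phi)]); j3=j2-phi
        out.append((J1,j2,j3,f))
    return out
def sols(tp,T,sg):
    z=T[:,2];res=[]
    for elb in (1,-1):
        prev={}
        for th in np.linspace(0,2*np.pi,721):
            n=np.cos(th)*T[:,0]+np.sin(th)*T[:,1]; W=tp-Lt*z-sg*b*n
            for i,(j1,j2,j3,f) in enumerate(arm(W,elb)):
                v=f@n; 
                if i in prev and prev[i]*v<0 and abs(v)<.1:
                    ang=np.arctan2(np.cross(f,z)@n,f@z); res.append((elb,i,[round(float(x),2) for x in (j1,j2,(j3+np.pi)%(2*np.pi)-np.pi,ang)]))
                prev[i]=v
    return res
if __name__=="__main__":
    T=R.from_quat(d[0][2]).as_matrix()
    for sg in (1,-1): print("start",sg,sols(np.array(d[0][1]),T,sg))
    c=np.array((569.6,-43.5,81.7))
    for ti in (35,30,25,20,15,10):
        T=Rt(-4.2,ti)
        for sg in (1,-1): print(ti,sg,sols(c+18.7*T[:,2],T,sg))
E
python3 an.py
```

```text
start 1 [(1, 0, [1.02, 0.39, 0.0, -1.19]), (1, 1, [4.16, -1.67, -0.0, -3.04]), (1, 1, [4.17, -1.68, -0.1, -3.14]), (1, 1, [4.66, -1.68, -0.1, 3.14]), (1, 1, [4.67, -1.67, 0.0, 3.04]), (1, 0, [1.53, 0.39, 0.01, 1.19]), (-1, 1, [4.16, -0.39, 3.14, -1.19]), (-1, 0, [1.02, 1.67, -3.14, -3.04]), (-1, 0, [1.03, 1.68, -3.04, -3.14]), (-1, 0, [1.52, 1.68, -3.04, 3.14]), (-1, 0, [1.53, 1.67, 3.14, 3.04]), (-1, 1, [4.67, -0.39, 3.13, 1.19])]
start -1 [(1, 0, [1.02, 0.39, 0.0, 1.19]), (1, 1, [4.16, -1.67, -0.0, 3.04]), (1, 1, [4.17, -1.68, -0.1, 3.14]), (1, 1, [4.66, -1.68, -0.1, -3.14]), (1, 1, [4.67, -1.67, 0.0, -3.04]), (1, 0, [1.53, 0.39, 0.01, -1.19]), (-1, 1, [4.16, -0.39, 3.14, 1.19]), (-1, 0, [1.02, 1.67, -3.14, 3.04]), (-1, 0, [1.03, 1.68, -3.04, 3.14]), (-1, 0, [1.52, 1.68, -3.04, -3.14]), (-1, 0, [1.53, 1.67, 3.14, -3.04]), (-1, 1, [4.67, -0.39, 3.13, -1.19])]
35 1 [(1, 1, [2.7, -2.07, -0.6, -2.63]), (1, 1, [3.43, -2.07, -0.6, 2.63]), (-1, 0, [-0.44, 2.07, -2.54, -2.63]), (-1, 0, [0.28, 2.07, -2.54, 2.63])]
35 -1 [(1, 1, [3.43, -2.07, -0.6, -2.63]), (1, 1, [2.7, -2.07, -0.6, 2.63]), 
[... 2638 characters left out ...]
.5]), (1, 1, [3.37, -2.0, -0.37, 2.91]), (-1, 0, [-0.38, 2.0, -2.77, -2.91]), (-1, 1, [2.76, -0.41, -2.64, -0.49]), (-1, 0, [-0.32, 2.01, -2.47, 3.07]), (-1, 0, [0.17, 2.01, -2.47, -3.07]), (-1, 1, [3.37, -0.41, -2.64, 0.5]), (-1, 0, [0.23, 2.0, -2.77, 2.91])]
10 -1 [(1, 1, [3.31, -2.01, -0.67, 3.07]), (1, 0, [0.23, 0.41, -0.5, -0.5]), (1, 1, [3.37, -2.0, -0.37, -2.91]), (1, 1, [2.76, -2.0, -0.37, 2.91]), (1, 0, [-0.38, 0.41, -0.5, 0.49]), (1, 1, [2.82, -2.01, -0.67, -3.07]), (-1, 0, [0.17, 2.01, -2.47, 3.07]), (-1, 1, [3.37, -0.41, -2.64, -0.5]), (-1, 0, [0.23, 2.0, -2.77, -2.91]), (-1, 0, [-0.38, 2.0, -2.77, 2.91]), (-1, 1, [2.76, -0.41, -2.64, 0.49]), (-1, 0, [-0.32, 2.01, -2.47, -3.07])]
```

```bash
cat > way.py <<'E'
from ik import *
q=np.array([.2,.3,-.7,.5,-.3,.5])
def step(c,yaw,ti,q):
    T=Rt(yaw,ti); tp=np.array(c)+18.7*T[:,2]
    g=lambda q:np.r_[kin.fk(q,k)[0]-tp,100*(R.from_matrix(T).inv()*kin.fk(q,k)[1]).as_rotvec()]
    s=least_squares(g,np.clip(q,lo,hi),bounds=(lo-1e-6,hi+1e-6)); return s.cost,s.x
if __name__=="__main__":
    n=np.array([-.572,.042,.819]); c=np.array([569.6,-43.5,81.7])
    for ti in (18,16,14,12):
        q1=q
        for b in (0,20,40,70):
            cost,q1=step(c+b*n,-4.2,ti,q1); print(ti,b,round(cost,2),q1.round(2))
    for s in (-145,-50,48.5):
        cost,q1=step((604+s*.956,175.4+s*.295,95),17.1,-21,q1); print("rod",s,round(cost,2),q1.round(2))
    q1=np.array([-.2,.3,-.4,-.7,-.4,1.])
    for c0,yw in (((556.5,-166.9,71.6),10.7),((498.4,-299.6,72.2),-4.2)):
        for ti,b in ((35,0),(35,40),(20,70),(0,120)):
            cost,q1=step(np.array(c0)+b*n,yw,ti,q1); print(ti,b,round(cost,2),q1.round(2))
        for s in (-145,0):
            cost,q1=step((604+s*.956,175.4+s*.295,95),17.1,0,q1); print("rod",s,round(cost,2),q1.round(2))
E
python3 way.py
```

```text
18 0 0.0 [ 0.22  0.37 -0.71  0.46 -0.2   0.84]
18 20 0.0 [ 0.24  0.33 -0.7   0.39 -0.25  0.89]
18 40 0.0 [ 0.25  0.29 -0.7   0.34 -0.3   0.93]
18 70 0.0 [ 0.27  0.22 -0.69  0.29 -0.37  0.96]
16 0 0.0 [ 0.24  0.38 -0.64  0.29 -0.3   0.99]
16 20 0.0 [ 0.25  0.34 -0.64  0.27 -0.34  1.01]
16 40 0.0 [ 0.26  0.3  -0.64  0.25 -0.37  1.02]
16 70 0.0 [ 0.27  0.23 -0.65  0.22 -0.44  1.03]
14 0 0.0 [ 0.24  0.39 -0.58  0.21 -0.37  1.07]
14 20 0.0 [ 0.25  0.35 -0.59  0.19 -0.4   1.08]
14 40 0.0 [ 0.26  0.31 -0.6   0.18 -0.44  1.08]
14 70 0.0 [ 0.27  0.25 -0.6   0.17 -0.5   1.09]
12 0 0.0 [ 0.24  0.4  -0.54  0.15 -0.44  1.13]
12 20 0.0 [ 0.24  0.36 -0.55  0.14 -0.47  1.13]
12 40 0.0 [ 0.25  0.32 -0.56  0.14 -0.5   1.13]
12 70 0.0 [ 0.26  0.26 -0.56  0.13 -0.55  1.13]
rod -145 0.0 [ 0.56  0.49 -0.27 -0.1  -1.17  1.37]
rod -50 0.0 [ 0.52  0.63 -0.02 -0.08 -1.29  1.39]
rod 48.5 0.0 [ 0.49  0.78  0.28 -0.07 -1.44  1.4 ]
35 0 0.0 [-0.21  0.4  -0.39 -0.83 -0.31  2.71]
35 40 0.0 [-0.19  0.31 -0.44 -0.73 -0.32  2.6 ]
20 70 0.0 [-0.06  0.27 -0.5  -0.18 -0.47  1.97]
0 120 0.0 [-0.    0.27 -0.38  0.   -0.92  1.76]
rod -145 0.0 [ 0.61  0.33 -0.53 -0.   -0.71  1.26]
rod 0 0.0 [ 0.54  0.53 -0.17 -0.   -0.87  1.33]
35 0 0.0 [-0.46  0.39 -0.39 -0.82 -0.3   2.69]
35 40 0.0 [-0.45  0.31 -0.44 -0.73 -0.32  2.59]
20 70 0.0 [-0.33  0.27 -0.49 -0.19 -0.48  1.98]
0 120 0.0 [-0.29  0.28 -0.36  0.   -0.93  1.79]
rod -145 0.0 [ 0.61  0.33 -0.53 -0.   -0.71  1.26]
rod 0 0.0 [ 0.54  0.53 -0.17 -0.   -0.87  1.33]
```

```bash
python3 pl.py M 535.3,-41,130.8,-4.2,17
```

```text
cmd [522.4 -40.6 203.5] meas-cmd [0. 0. 0.] ang 0.0 grasp pt [512.8 -39.9 219.5] F tool [-0.4  0.   0.1] w 85.2 g 0.0 t 3.65 J [ 0.18  0.01 -0.93  0.94 -0.16  0.42]
535.3,-41,130.8,-4.2,17 -> [-0.31, -0.005, 0.871] [-0.0, -0.235, 0.0]
```

Call:
jog_arm([
  [85, [0, 0, 0], [0, -0.235, 0]],
  [85, [0, 0, 0.2], [0, -0.235, 0]],
  [85, [-0.31, 0, 0.6], [0, -0.235, 0]],
  [85, [-0.31, 0, 0.6], [0, -0.235, 0]],
  [85, [-0.31, 0, 0.6], [0, -0.235, 0]],
  [85, [-0.31, 0, 0.6], [0, -0.235, 0]],
])

```text
clock: 4.4
position: [526.9, -41.4, 137.7]
ee_rot: [0.988, -0.036, 0.149, 0.005]
contact_force: [-0.0, -0.5, 0.8]
gripper_width: 85.3
grasp_force: 0.0
```

```bash
python3 pl.py "[[-0.31,0,0.6],[0,-0.235,0]]" 535.3,-41,130.8,-4.2,17 569.6,-43.5,81.7,-4.2,17
```

```text
cmd [526.8 -40.9 136.1] meas-cmd [ 0.1 -0.6  1.6] ang 0.17 grasp pt [521.4 -41.  155.6] F tool [ 0.2  0.5 -0.7] w 85.3 g 0.0 t 4.4 J [ 0.28  0.19 -0.66  0.24 -0.45  1.02]
535.3,-41,130.8,-4.2,17 -> [0.065, -0.005, 0.262] [-0.0, 0.0, 0.001]
569.6,-43.5,81.7,-4.2,17 -> [0.251, -0.004, 0.833] [-0.0, 0.0, 0.001]
```

Call:
jog_arm([
  [85, [0.065, -0.005, 0.262], [0, 0, 0]],
  [85, [0.13, -0.005, 0.46], [0, 0, 0]],
  [85, [0.19, -0.005, 0.66], [0, 0, 0]],
  [85, [0.23, -0.004, 0.8], [0, 0, 0]],
  [85, [0.251, -0.004, 0.873], [0, 0, 0]],
  [85, [0.251, -0.004, 0.873], [0, 0, 0]],
  [85, [0.251, -0.004, 0.873], [0, 0, 0]],
])

```text
clock: 5.28
position: [576.4, -44.1, 60.6]
ee_rot: [0.988, -0.036, 0.148, 0.005]
contact_force: [-0.3, -0.3, 0.2]
gripper_width: 85.3
grasp_force: 0.0
```

```bash
python3 pl.py "[[0.251,-0.004,0.873],[0,0,0]]"
python3 - <<'E'
from h import *; from bench import *
d=get_image("wrist"); cv2.imwrite("pics/w2.png",d["img"][:,:,::-1])
E
```

```text
cmd [576.2 -44.   60. ] meas-cmd [ 0.1 -0.1  0.6] ang 0.05 grasp pt [570.9 -43.7  78.4] F tool [-0.3  0.3 -0.2] w 85.3 g 0.0 t 5.28 J [ 0.23  0.38 -0.68  0.37 -0.24  0.92]
```

View pics/w2.png

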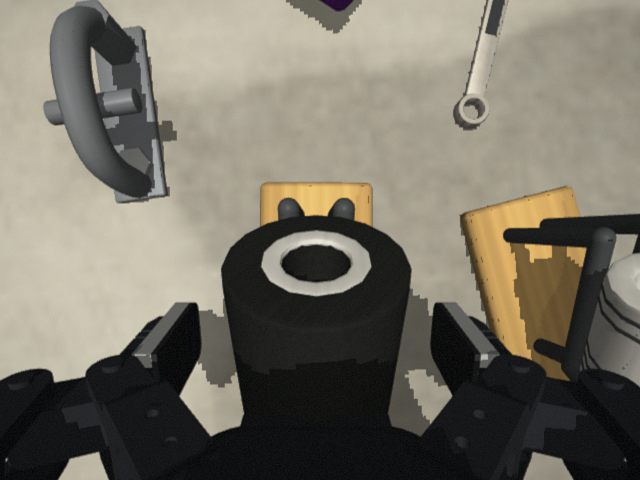

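The roller sits centred between the fingers, which are at columns 197 and 433, with the roller's bore at (316,262). Closing and lifting square to the slope.

Call:
jog_arm([
  [40, [0, 0, 0], [0, 0, 0]],
  [40, [0, 0, 0], [0, 0, 0]],
  [40, [0, 0, 0], [0, 0, 0]],
  [40, [0, 0, 0], [0, 0, 0]],
  [40, [0, 0, 0], [0, 0, 0]],
  [40, [0, 0, 0], [0, 0, 0]],
  [40, [0, 0, 0], [0, 0, 0]],
])

```text
clock: 6.2
position: [576.3, -44.2, 60.8]
ee_rot: [0.988, -0.036, 0.148, 0.005]
contact_force: [-3.3, 0.9, 5.9]
gripper_width: 55.7
grasp_force: 61.9
```

Call:
jog_arm([
  [40, [-0.03, 0, -0.095], [0, 0, 0]],
  [40, [-0.08, 0, -0.25], [0, 0, 0]],
  [40, [-0.13, 0, -0.4], [0, 0, 0]],
  [40, [-0.2, 0, -0.61], [0, 0, 0]],
  [40, [-0.2, 0, -0.61], [0, 0, 0]],
  [40, [-0.2, 0, -0.61], [0, 0, 0]],
])

```text
clock: 6.95
position: [539.2, -41.4, 112.4]
ee_rot: [0.988, -0.036, 0.148, 0.005]
contact_force: [-0.7, -0.1, -2.2]
gripper_width: 55.4
grasp_force: 63.8
```

Call:
jog_arm([
  [40, [-0.2, -0.1, -0.3], [0, -0.1, -0.06]],
  [40, [-0.6, -0.9, -0.3], [0, -0.29, -0.18]],
  [40, [-0.6, -0.9, -0.3], [0, -0.29, -0.18]],
  [40, [-0.6, -0.9, -0.3], [0, -0.29, -0.18]],
  [40, [-0.6, -0.9, -0.3], [0, -0.29, -0.18]],
  [40, [-0.6, -0.9, -0.3], [0, -0.29, -0.18]],
])

```text
clock: 7.7
position: [479.8, 52.2, 123.3]
ee_rot: [0.998, 0.056, -0.005, 0.014]
contact_force: [-0.8, 0.3, -1.8]
gripper_width: 55.2
grasp_force: 64.5
```

```bash
D=22.7 python3 pl.py "[[-0.6,-0.9,-0.3],[0,-0.29,-0.18]]" 465.4,132.6,145,17.1,-18 465.4,132.6,95.3,17.1,-18
```

```text
cmd [479.9  53.2 123.6] meas-cmd [-0.2 -1.  -0.3] ang 0.09 grasp pt [479.9  52.8 146. ] F tool [-0.7 -0.5  1.8] w 55.2 g 64.5 t 7.7 J [ 0.46  0.26 -0.49  0.03 -0.84  1.2 ]
465.4,132.6,145,17.1,-18 -> [-0.124, -0.792, -0.018] [-0.004, -0.287, -0.179]
465.4,132.6,95.3,17.1,-18 -> [-0.119, -0.805, 0.479] [-0.004, -0.287, -0.179]
```

Call:
jog_arm([
  [40, [-0.124, -0.792, -0.018], [-0.004, -0.287, -0.179]],
  [40, [-0.124, -0.792, -0.018], [-0.004, -0.287, -0.179]],
  [40, [-0.124, -0.792, -0.018], [-0.004, -0.287, -0.179]],
  [40, [-0.12, -0.8, 0.3], [-0.004, -0.287, -0.179]],
  [40, [-0.119, -0.805, 0.479], [-0.004, -0.287, -0.179]],
  [40, [-0.119, -0.805, 0.479], [-0.004, -0.287, -0.179]],
  [40, [-0.119, -0.805, 0.479], [-0.004, -0.287, -0.179]],
  [40, [-0.119, -0.805, 0.479], [-0.004, -0.287, -0.179]],
])

```text
clock: 8.7
position: [459.3, 130.4, 74.7]
ee_rot: [0.977, 0.146, -0.154, 0.023]
contact_force: [-0.2, 0.3, -1.6]
gripper_width: 55.3
grasp_force: 64.7
```

```bash
D=22.7 python3 pl.py "[[-0.119,-0.805,0.479],[-0.004,-0.287,-0.179]]"
cat > chk.py <<'E'
# chk.py tag rad len : compare held part with rod, in scene and top views; prints offsets in rod frame
import sys; from h import *; from bench import *; from pl import *
tag,rad,c=sys.argv[1],float(sys.argv[2]),np.array(list(map(float,sys.argv[3].split(","))))
ry=np.radians(17.2)
for nm in ("scene","top"):
    d=get_image(nm); cv2.imwrite(f"pics/{tag}_{nm}.png",d["img"][:,:,::-1]); C=cloud(d)+[0,0,-.55 if nm=="scene" else .67]
    P=C.reshape(-1,3);P=P[np.isfinite(P[:,0])]
    a=axis(ry,0);lat=np.array([-a[1],a[0],0]); r=P-c; m=(abs(r@a)<29)&(abs(r@lat)<rad+3)&(abs(r[:,2])<rad+3)
    H=P[m&(abs(np.hypot(r@lat,r[:,2])-rad)<5)]
    q,yaw,ti,e,tt,inl=fitcyl(H,rad,0.,ry,True); H=H[inl]; q,yaw,ti,e,tt,inl=fitcyl(H,rad,0.,ry,True)
    aa=axis(yaw,ti)
    r0=P-[604,175.5,95]; t0=r0@a; lo_=float(sys.argv[4]) if len(sys.argv)>4 else -75
    m=(t0>lo_)&(t0<70)&(abs(r0@lat)<11)&(abs(r0[:,2])<12)&(r0[:,2]>0)
    g=P[m]; f=lambda x:np.hypot((g-[604,x[0],x[2]])@np.array([-np.sin(x[1]),np.cos(x[1]),0]),g[:,2]-x[2])-9
    x=least_squares(f,[175.5,ry,95],loss="soft_l1").x; ra=axis(x[1],0);rl=np.array([-ra[1],ra[0],0])
    dv=q-[604,x[0],x[2]]
    S=(P-q)@aa; hh=np.linalg.norm((P-q)-np.outer(S,aa),axis=1); mm=(abs(hh-rad)<2.5)&(abs(S)<60); 
    print(nm,"n",len(H),len(g),"rms",round(e,2),"lateral(left+)",round(dv@rl,2),"z",round(dv[2],2),"yaw part-rod",round(np.degrees(yaw-x[1]),2),"tilt",round(np.degrees(ti),2),"rod yaw",round(np.degrees(x[1]),2),"rody",x[0].round(1),"c",q.round(1),"ends along rod",((q-[604,x[0],x[2]])@ra+np.percentile(S[mm],[1,99])).round(1))
E
python3 chk.py L1 28 465.4,132.6,95.3
```

```text
cmd [458.7 130.5  73.7] meas-cmd [ 0.7 -0.1  1. ] ang 0.14 grasp pt [466.  132.4  96.3] F tool [ 0.4 -0.4  1.5] w 55.3 g 64.7 t 8.7 J [ 0.56  0.47 -0.31 -0.09 -1.1   1.36]
scene n 574 343 rms 0.69 lateral(left+) 0.3 z 0.83 yaw part-rod 0.7 tilt 0.15 rod yaw 17.21 rody 175.3 c [458.1 130.4  96. ] ends along rod [-181.3 -118.3]
top n 344 159 rms 0.91 lateral(left+) -1.89 z 0.61 yaw part-rod 0.93 tilt 0.34 rod yaw 16.79 rody 175.9 c [453.9 128.7  95.7] ends along rod [-180.2 -139. ]
```

```bash
D=22.7 python3 pl.py "" 508.4,145.8,95.1,16.7,-18 556.2,160.6,95.1,16.7,-18
```

```text
cmd [458.7 130.5  73.7] meas-cmd [0.5 0.  0.7] ang 0.1 grasp pt [465.8 132.5  96. ] F tool [ 0.6 -0.8  2.4] w 55.5 g 64.7 t 8.8 J [ 0.56  0.47 -0.31 -0.09 -1.1   1.36]
508.4,145.8,95.1,16.7,-18 -> [0.429, -0.001, -0.137] [0.002, 0.0, 0.006]
556.2,160.6,95.1,16.7,-18 -> [0.905, -0.002, -0.292] [0.002, 0.0, 0.006]
```

Call:
jog_arm([
  [40, [0.1, 0, -0.032], [0, 0, 0.006]],
  [40, [0.2, 0, -0.064], [0, 0, 0.006]],
  [40, [0.3, 0, -0.096], [0, 0, 0.006]],
  [40, [0.38, -0.001, -0.121], [0, 0, 0.006]],
  [40, [0.43, -0.001, -0.138], [0, 0, 0.006]],
  [40, [0.43, -0.001, -0.138], [0, 0, 0.006]],
  [40, [0.43, -0.001, -0.138], [0, 0, 0.006]],
])

```text
clock: 9.68
position: [501.5, 143.6, 73.4]
ee_rot: [0.977, 0.143, -0.155, 0.024]
contact_force: [0.4, 0.5, -1.5]
gripper_width: 55.1
grasp_force: 64.7
```

```bash
D=22.7 python3 pl.py "[[0.43,-0.001,-0.138],[0,0,0.006]]" 556.2,160.6,95.1,16.7,-18
python3 - <<'E'
from h import *; from bench import *
d=get_image("scene"); cv2.imwrite("pics/s3.png",cv2.resize(d["img"][110:230,190:350,::-1],None,fx=4,fy=4))
E
```

```text
cmd [501.8 143.9  73.6] meas-cmd [-0.3 -0.2 -0.1] ang 0.04 grasp pt [508.2 145.7  95. ] F tool [ 1.  -0.3  1.3] w 55.1 g 64.7 t 9.68 J [ 0.54  0.53 -0.2  -0.08 -1.15  1.36]
556.2,160.6,95.1,16.7,-18 -> [0.475, -0.004, -0.154] [0.002, 0.0, -0.0]
```

View pics/s3.png

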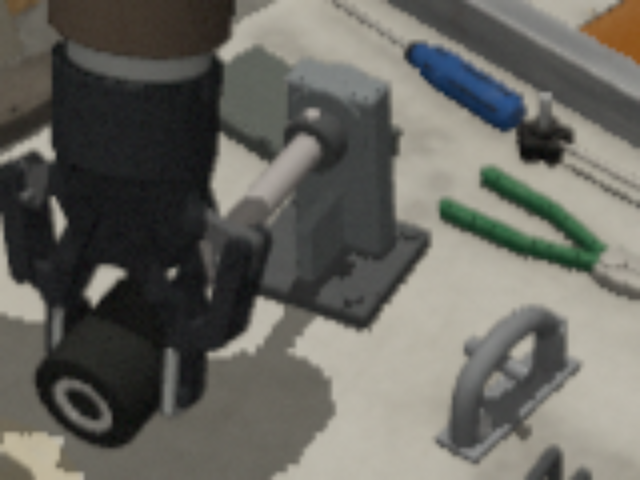

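The roller's bore is over the rod and the forces are near zero, so I'll keep sliding.

Call:
jog_arm([
  [40, [0.15, -0.001, -0.049], [0.002, 0, 0]],
  [40, [0.3, -0.002, -0.097], [0.002, 0, 0]],
  [40, [0.45, -0.003, -0.146], [0.002, 0, 0]],
  [40, [0.6, -0.005, -0.195], [0.002, 0, 0]],
  [40, [0.75, -0.006, -0.243], [0.002, 0, 0]],
  [40, [0.9, -0.007, -0.292], [0.002, 0, 0]],
  [40, [0.9, -0.007, -0.292], [0.002, 0, 0]],
])

```text
clock: 10.6
position: [592.6, 171.8, 73.1]
ee_rot: [0.977, 0.143, -0.155, 0.023]
contact_force: [-0.6, 0.1, -2.4]
gripper_width: 54.8
grasp_force: 64.7
```

```bash
D=22.7 python3 pl.py "[[0.9,-0.007,-0.292],[0.002,0,0]]" 642.2,187.2,95.1,16.9,-18 651.8,190.1,95.1,16.9,-18
```

```text
cmd [592.2 171.8  73.5] meas-cmd [ 0.3 -0.  -0.4] ang 0.02 grasp pt [599.3 173.8  94.6] F tool [ 0.3 -0.2  2.4] w 54.8 g 64.7 t 10.6 J [ 0.51  0.67  0.07 -0.07 -1.28  1.38]
642.2,187.2,95.1,16.9,-18 -> [0.431, -0.004, -0.14] [-0.001, 0.0, -0.003]
651.8,190.1,95.1,16.9,-18 -> [0.526, -0.004, -0.171] [-0.001, 0.0, -0.003]
```

Call:
jog_arm([
  [40, [0.12, -0.001, -0.039], [0, 0, 0]],
  [40, [0.24, -0.002, -0.078], [0, 0, 0]],
  [40, [0.35, -0.003, -0.114], [0, 0, 0]],
  [40, [0.4, -0.003, -0.13], [0, 0, 0]],
  [40, [0.42, -0.003, -0.137], [0, 0, 0]],
  [40, [0.42, -0.003, -0.137], [0, 0, 0]],
])

```text
clock: 11.35
position: [634.3, 184.6, 73.4]
ee_rot: [0.977, 0.143, -0.155, 0.023]
contact_force: [0.6, -0.4, -1.4]
gripper_width: 54.9
grasp_force: 64.7
```

Call:
jog_arm([
  [40, [0.01, 0, -0.003], [0, 0, 0]],
  [40, [0.02, 0, -0.007], [0, 0, 0]],
  [40, [0.03, 0, -0.01], [0, 0, 0]],
  [40, [0.04, 0, -0.013], [0, 0, 0]],
  [40, [0.04, 0, -0.013], [0, 0, 0]],
])

```text
clock: 11.98
position: [638.6, 185.9, 73.4]
ee_rot: [0.977, 0.143, -0.155, 0.023]
contact_force: [0.4, 0.5, -1.7]
gripper_width: 55.1
grasp_force: 64.7
```

```bash
D=22.7 python3 pl.py "[[0.42,-0.003,-0.137],[0,0,0]],[[0.04,0,-0.013],[0,0,0]]" 651.8,190.1,95.1,16.9,-18
```

```text
cmd [638.5 186.   73.5] meas-cmd [ 0.1 -0.1 -0.1] ang 0.01 grasp pt [645.3 187.9  95. ] F tool [ 1.  -0.4  1.5] w 55.1 g 64.7 t 11.97 J [ 0.5   0.74  0.21 -0.06 -1.35  1.39]
651.8,190.1,95.1,16.9,-18 -> [0.066, -0.001, -0.021] [-0.001, 0.0, -0.003]
```

Call:
jog_arm([
  [40, [0.01, 0, -0.003], [0, 0, 0]],
  [40, [0.02, 0, -0.007], [0, 0, 0]],
  [40, [0.02, 0, -0.007], [0, 0, 0]],
])

```text
clock: 12.35
position: [640.7, 186.5, 73.5]
ee_rot: [0.977, 0.143, -0.155, 0.023]
contact_force: [0.2, 0.7, -1.5]
gripper_width: 55.2
grasp_force: 64.7
```

Call:
jog_arm([
  [40, [0.01, 0, -0.003], [0, 0, 0]],
  [40, [0.01, 0, -0.003], [0, 0, 0]],
])

```text
clock: 12.6
position: [641.6, 186.8, 73.4]
ee_rot: [0.977, 0.143, -0.155, 0.023]
contact_force: [0.7, -0.6, -3.3]
gripper_width: 55.0
grasp_force: 64.7
```

Call:
jog_arm([
  [40, [0.01, 0, -0.003], [0, 0, 0]],
  [40, [0.01, 0, -0.003], [0, 0, 0]],
])

```text
clock: 12.85
position: [642.6, 187.1, 73.4]
ee_rot: [0.977, 0.143, -0.155, 0.023]
contact_force: [-0.6, -0.2, -2.1]
gripper_width: 55.1
grasp_force: 64.7
```

Call:
jog_arm([
  [40, [0.01, 0, -0.003], [0, 0, 0]],
  [40, [0.01, 0, -0.003], [0, 0, 0]],
])

```text
clock: 13.1
position: [643.7, 187.4, 73.4]
ee_rot: [0.977, 0.143, -0.155, 0.023]
contact_force: [-0.8, 0.8, -0.8]
gripper_width: 54.8
grasp_force: 64.7
```

Call:
jog_arm([
  [40, [0.01, 0, -0.003], [0, 0, 0]],
  [40, [0.01, 0, -0.003], [0, 0, 0]],
])

```text
clock: 13.35
position: [643.9, 187.4, 73.3]
ee_rot: [0.977, 0.143, -0.156, 0.023]
contact_force: [-2.7, -0.8, -0.9]
gripper_width: 55.1
grasp_force: 64.7
```

Call:
jog_arm([
  [40, [0.007, 0, -0.002], [0, 0, 0]],
  [40, [0.007, 0, -0.002], [0, 0, 0]],
])

```text
clock: 13.6
position: [643.9, 187.4, 73.4]
ee_rot: [0.977, 0.143, -0.157, 0.023]
contact_force: [-5.2, -1.5, -0.9]
gripper_width: 55.5
grasp_force: 64.8
```

Call:
jog_arm([
  [40, [0.006, 0, -0.002], [0, 0, 0]],
  [40, [0.012, 0, -0.004], [0, 0, 0]],
  [40, [0.012, 0, -0.004], [0, 0, 0]],
])

```text
clock: 13.98
position: [643.9, 187.4, 73.4]
ee_rot: [0.977, 0.143, -0.158, 0.024]
contact_force: [-8.2, -0.7, 0.4]
gripper_width: 55.6
grasp_force: 64.8
```

```bash
D=22.7 python3 pl.py "[[0.02,0,-0.007],[0,0,0]],[[0.01,0,-0.003],[0,0,0]],[[0.01,0,-0.003],[0,0,0]],[[0.01,0,-0.003],[0,0,0]],[[0.01,0,-0.003],[0,0,0]],[[0.007,0,-0.002],[0,0,0]],[[0.012,0,-0.004],[0,0,0]]"; python3 chk.py L2 28 650,189.5,95
```

```text
cmd [646.4 188.4  73.5] meas-cmd [-2.5 -0.9 -0.1] ang 0.42 grasp pt [650.8 189.5  94.9] F tool [-7.7 -1.7  2.1] w 55.6 g 64.8 t 13.97 J [ 0.49  0.75  0.24 -0.06 -1.37  1.39]
scene n 426 300 rms 0.75 lateral(left+) -0.71 z -0.65 yaw part-rod -0.37 tilt -0.02 rod yaw 17.68 rody 175.8 c [644.3 187.9  94.6] ends along rod [11.5 79.6]
top n 389 282 rms 0.95 lateral(left+) -0.57 z -0.67 yaw part-rod -0.64 tilt -1.67 rod yaw 17.88 rody 175.5 c [642.1 187.2  94.2] ends along rod [12.1 61.4]
```

Call:
jog_arm([
  [40, [0.006, 0, -0.002], [0, 0, 0]],
  [40, [0.006, 0, -0.002], [0, 0, 0]],
  [40, [0.006, 0, -0.002], [0, 0, 0]],
  [40, [0.006, 0, -0.002], [0, 0, 0]],
  [40, [0.006, 0, -0.002], [0, 0, 0]],
  [40, [0.006, 0, -0.002], [0, 0, 0]],
])

```text
clock: 14.82
position: [643.9, 187.4, 73.4]
ee_rot: [0.976, 0.143, -0.159, 0.024]
contact_force: [-9.2, -2.0, 0.9]
gripper_width: 55.4
grasp_force: 64.8
```

Call:
jog_arm([
  [40, [-0.016, 0, 0.005], [0, 0, 0]],
  [60, [-0.016, 0, 0.005], [0, 0, 0]],
  [85, [-0.016, 0, 0.005], [0, 0, 0]],
  [85, [-0.016, 0, 0.005], [0, 0, 0]],
  [85, [-0.016, 0, 0.005], [0, 0, 0]],
  [85, [-0.016, 0, 0.005], [0, 0, 0]],
])

```text
clock: 15.58
position: [645.6, 188.0, 73.4]
ee_rot: [0.977, 0.143, -0.155, 0.023]
contact_force: [-0.3, -0.2, 1.4]
gripper_width: 84.7
grasp_force: 0.0
```

Call:
jog_arm([
  [85, [-0.08, 0, -0.25], [0, 0, 0]],
  [85, [-0.16, 0, -0.5], [0, 0, 0]],
  [85, [-0.28, 0, -0.86], [0, 0, 0]],
  [85, [-0.28, 0, -0.86], [0, 0, 0]],
  [85, [-0.28, 0, -0.86], [0, 0, 0]],
])

```text
clock: 16.2
position: [645.1, 188.0, 163.5]
ee_rot: [0.977, 0.143, -0.155, 0.023]
contact_force: [0.9, -0.1, -0.5]
gripper_width: 85.2
grasp_force: 0.0
```

```bash
python3 pl.py "[[0.006,0,-0.002],[0,0,0]],[[-0.016,0,0.005],[0,0,0]],[[-0.28,0,-0.86],[0,0,0]]" 440.6,-295,154,-4.2,0 464.1,-297.2,121.3,-4.2,30 498.4,-299.6,72.2,-4.2,30
python3 - <<'E'
from h import *; from bench import *
d=get_image("scene"); cv2.imwrite("pics/s4.png",cv2.resize(d["img"][90:210,210:370,::-1],None,fx=4,fy=4))
E
python3 chk.py L3 28 650,189.5,95
```

```text
cmd [645.4 188.1 163.9] meas-cmd [-0.2 -0.1 -0.4] ang 0.05 grasp pt [650.7 189.7 181.3] F tool [1.  0.4 0.2] w 85.2 g 0.0 t 16.2 J [ 0.49  0.68  0.33 -0.06 -1.53  1.38]
440.6,-295,154,-4.2,0 -> [-3.097, 4.038, 1.31] [0.055, 0.297, 0.345]
464.1,-297.2,121.3,-4.2,30 -> [-2.712, 4.16, 1.502] [-0.037, 0.791, 0.357]
498.4,-299.6,72.2,-4.2,30 -> [-2.254, 4.281, 1.87] [-0.037, 0.791, 0.357]
scene n 531 296 rms 0.69 lateral(left+) -0.48 z -1.69 yaw part-rod -0.91 tilt -0.38 rod yaw 17.83 rody 175.7 c [649.5 189.9  93.6] ends along rod [ 12.  107.2]
top n 538 289 rms 0.91 lateral(left+) 0.14 z -1.42 yaw part-rod -0.67 tilt -0.29 rod yaw 17.58 rody 175.4 c [649.6 190.   93.5] ends along rod [12.8 81.4]
```

View pics/s4.png

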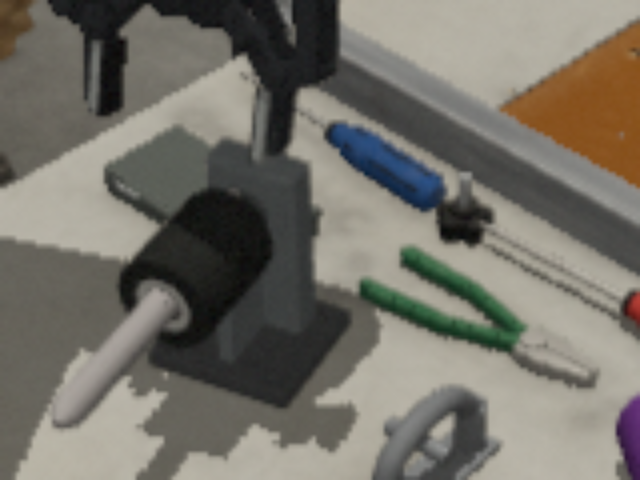

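The large roller sits on the rod against the collar, released, with its near face at about (160,300) and the rod running down to its tip at (70,410). Next is the small roller.

Call:
jog_arm([
  [85, [-0.8, 1, -0.1], [0.055, 0.297, 0.345]],
  [85, [-0.8, 1, -0.1], [0.055, 0.297, 0.345]],
  [85, [-0.8, 1, -0.1], [0.055, 0.297, 0.345]],
  [85, [-0.8, 1, -0.1], [0.055, 0.297, 0.345]],
  [85, [-0.8, 1, -0.1], [0.055, 0.297, 0.345]],
])

```text
clock: 16.98
position: [604.7, 71.8, 197.5]
ee_rot: [0.999, -0.036, -0.001, 0.0]
contact_force: [0.6, -0.3, -0.6]
gripper_width: 84.9
grasp_force: 0.0
```

```bash
python3 pl.py "[[-0.8,1,-0.1],[0.055,0.297,0.345]]" 440.6,-295,154,-4.2,0 464.1,-297.2,121.3,-4.2,30
```

```text
cmd [604.2  71.3 198.2] meas-cmd [ 0.5  0.5 -0.7] ang 0.13 grasp pt [604.7  71.8 216.2] F tool [0.7 0.3 0.6] w 84.9 g 0.0 t 16.98 J [ 0.38  0.38 -0.08 -0.   -1.11  1.12]
440.6,-295,154,-4.2,0 -> [-1.365, 3.773, 0.629] [0.0, -0.0, 0.001]
464.1,-297.2,121.3,-4.2,30 -> [-1.036, 3.778, 0.931] [-0.0, 0.5, 0.001]
```

Call:
jog_arm([
  [85, [-0.34, 1, 0.1], [0, 0, 0]],
  [85, [-0.34, 1, 0.1], [0, 0, 0]],
  [85, [-0.34, 1, 0.1], [0, 0, 0]],
])

```text
clock: 17.35
position: [562.5, -27.4, 186.8]
ee_rot: [0.999, -0.037, -0.002, 0.0]
contact_force: [1.0, 0.0, -0.2]
gripper_width: 84.9
grasp_force: 0.0
```

Call:
jog_arm([
  [85, [-0.34, 1, 0.1], [0, 0, 0]],
  [85, [-0.34, 1, 0.1], [0, 0, 0]],
  [85, [-0.34, 1, 0.1], [0, 0, 0]],
])

```text
clock: 17.73
position: [521.9, -124.3, 177.2]
ee_rot: [0.999, -0.037, -0.001, 0.0]
contact_force: [0.4, 0.6, 0.5]
gripper_width: 85.1
grasp_force: 0.0
```

Call:
jog_arm([
  [85, [-0.34, 1, 0.1], [0, 0, 0]],
  [85, [-0.34, 1, 0.1], [0, 0, 0]],
  [85, [-0.34, 1, 0.1], [0, 0, 0]],
])

```text
clock: 18.1
position: [481.2, -221.4, 167.4]
ee_rot: [0.999, -0.037, -0.001, -0.0]
contact_force: [0.1, 0.2, 0.3]
gripper_width: 85.0
grasp_force: 0.0
```

```bash
D=21 python3 pl.py "[[-0.34,1,0.1],[0,0,0]],[[-0.34,1,0.1],[0,0,0]],[[-0.34,1,0.1],[0,0,0]]" 464.1,-297.2,121.3,-4.2,30 498.4,-299.6,72.2,-4.2,30
python3 - <<'E'
# refine small and cap fits with correct extents
from h import *; from bench import *
for nm in ("top","scene"):
    d=dict(np.load(nm+"0.npz")); C=cloud(d)+[0,0,.67 if nm=="top" else -.55]; P0=C.reshape(-1,3);P0=P0[np.isfinite(P0[:,0])]
    for n,rad,ln,c,yaw in (("cap",19,62,(556.5,-166.9,71.6),10.7),("small",21,60,(498.4,-299.6,72.2),-4.2)):
        a=axis(np.radians(yaw),np.radians(35));r=P0-c;t=r@a;h=np.linalg.norm(r-np.outer(t,a),axis=1)
        up=np.array([-np.sin(np.radians(35))*np.cos(np.radians(yaw)),-np.sin(np.radians(35))*np.sin(np.radians(yaw)),np.cos(np.radians(35))])
        P=P0[(abs(t)<ln/2-2)&(abs(h-rad)<4)&(r@up>0)]
        q,y,ti,e,_,_=fitcyl(P,rad,np.radians(35),np.radians(yaw),True); aa=axis(y,ti)
        q=q+aa*((np.array(c)-q)@aa)
        print(n,nm,len(P),"c",q.round(1),"yaw",np.degrees(y).round(1),"tilt",np.degrees(ti).round(1),e.round(2))
E
```

```text
cmd [ 480.7 -220.5  168.2] meas-cmd [ 0.5 -0.9 -0.8] ang 0.13 grasp pt [ 481.2 -221.4  188.4] F tool [ 0.1 -0.2 -0.3] w 85.0 g 0.0 t 18.1 J [-0.12  0.28 -0.32  0.   -0.97  1.62]
464.1,-297.2,121.3,-4.2,30 -> [-0.005, 0.778, 0.651] [-0.0, 0.5, 0.001]
498.4,-299.6,72.2,-4.2,30 -> [0.339, 0.776, 1.142] [-0.0, 0.5, 0.001]
cap top 329 c [ 556.6 -167.1   71.6] yaw 10.8 tilt 35.9 0.86
small top 371 c [ 498.4 -300.1   72.2] yaw -4.3 tilt 35.0 1.07
cap scene 719 c [ 556.4 -166.8   71.7] yaw 10.8 tilt 35.8 0.77
small scene 995 c [ 498.2 -299.6   72.4] yaw -4.4 tilt 35.0 0.68
```

Call:
jog_arm([
  [85, [0, 0.4, 0.1], [0, 0.15, 0]],
  [85, [-0.005, 0.778, 0.4], [0, 0.3, 0]],
  [85, [-0.005, 0.778, 0.651], [0, 0.5, 0]],
  [85, [-0.005, 0.778, 0.651], [0, 0.5, 0]],
  [85, [-0.005, 0.778, 0.651], [0, 0.5, 0]],
  [85, [-0.005, 0.778, 0.651], [0, 0.5, 0]],
  [85, [-0.005, 0.778, 0.651], [0, 0.5, 0]],
])

```text
clock: 18.98
position: [475.8, -297.6, 103.6]
ee_rot: [0.965, -0.034, 0.259, 0.009]
contact_force: [0.3, -0.2, 0.7]
gripper_width: 84.9
grasp_force: 0.0
```

```bash
D=21 python3 pl.py "[[-0.005,0.778,0.651],[0,0.5,0]]" 498.4,-299.8,72.2,-4.2,30
```

```text
cmd [ 474.5 -298.   103.1] meas-cmd [1.3 0.4 0.5] ang 0.11 grasp pt [ 465.3 -296.9  121.8] F tool [ 0.6  0.2 -0.4] w 84.9 g 0.0 t 18.98 J [-0.39  0.28 -0.48 -0.47 -0.35  2.3 ]
498.4,-299.8,72.2,-4.2,30 -> [0.053, 0.0, 0.597] [-0.0, -0.0, 0.0]
```

Call:
jog_arm([
  [85, [0.02, 0, 0.2], [0, 0, 0]],
  [85, [0.035, 0, 0.4], [0, 0, 0]],
  [85, [0.053, 0, 0.597], [0, 0, 0]],
  [85, [0.053, 0, 0.597], [0, 0, 0]],
  [85, [0.053, 0, 0.597], [0, 0, 0]],
])

```text
clock: 19.6
position: [509.0, -300.4, 54.5]
ee_rot: [0.965, -0.035, 0.259, 0.01]
contact_force: [0.1, 0.5, -0.2]
gripper_width: 85.0
grasp_force: 0.0
```

Call:
jog_arm([
  [30, [0, 0, 0], [0, 0, 0]],
  [30, [0, 0, 0], [0, 0, 0]],
  [30, [0, 0, 0], [0, 0, 0]],
  [30, [0, 0, 0], [0, 0, 0]],
  [30, [0, 0, 0], [0, 0, 0]],
  [30, [0, 0, 0], [0, 0, 0]],
  [30, [0, 0, 0], [0, 0, 0]],
  [30, [0, 0, 0], [0, 0, 0]],
])

```text
clock: 20.6
position: [508.7, -300.7, 55.0]
ee_rot: [0.965, -0.035, 0.259, 0.01]
contact_force: [-2.1, 2.0, 4.8]
gripper_width: 40.7
grasp_force: 59.7
```

```bash
D=21 python3 pl.py "[[0.053,0,0.597],[0,0,0]]"
```

```text
cmd [ 508.9 -300.5   54.1] meas-cmd [-0.2 -0.2  0.9] ang 0.05 grasp pt [ 498.2 -299.9   73.1] F tool [ 0.5 -1.8 -5.3] w 40.7 g 59.7 t 20.6 J [-0.38  0.4  -0.43 -0.57 -0.29  2.39]
```

Call:
jog_arm([
  [30, [-0.01, 0, -0.1], [0, 0, 0]],
  [30, [-0.025, 0, -0.28], [0, 0, 0]],
  [30, [-0.045, 0, -0.5], [0, 0, 0]],
  [30, [-0.06, 0, -0.68], [0, 0, 0]],
  [30, [-0.06, 0, -0.68], [0, 0, 0]],
])

```text
clock: 21.22
position: [469.3, -297.8, 111.6]
ee_rot: [0.965, -0.035, 0.26, 0.01]
contact_force: [0.5, -0.1, -2.8]
gripper_width: 40.8
grasp_force: 60.8
```

```bash
D=21 python3 pl.py "[[-0.06,0,-0.68],[0,0,0]]" 470.2,-230,160,-4.2,-5
```

```text
cmd [ 469.8 -297.7  109.9] meas-cmd [-0.5 -0.1  1.7] ang 0.14 grasp pt [ 458.7 -297.   129.8] F tool [-0.9  0.   2.7] w 40.8 g 60.8 t 21.23 J [-0.39  0.26 -0.49 -0.46 -0.36  2.28]
470.2,-230,160,-4.2,-5 -> [0.091, -0.675, -0.284] [-0.0, -0.584, 0.001]
```

Call:
jog_arm([
  [30, [0.091, -0.2, -0.284], [0, -0.18, 0]],
  [30, [0.091, -0.675, -0.284], [0, -0.36, 0]],
  [30, [0.091, -0.675, -0.284], [0, -0.584, 0]],
  [30, [0.091, -0.675, -0.284], [0, -0.584, 0]],
  [30, [0.091, -0.675, -0.284], [0, -0.584, 0]],
  [30, [0.091, -0.675, -0.284], [0, -0.584, 0]],
])

```text
clock: 21.98
position: [467.6, -229.7, 138.1]
ee_rot: [0.998, -0.037, -0.044, -0.002]
contact_force: [-0.4, 1.0, -0.9]
gripper_width: 40.6
grasp_force: 61.1
```

Call:
jog_arm([
  [30, [0, -1, 0], [0, 0, 0]],
  [30, [0, -1, 0], [0, 0, 0]],
  [30, [0, -1, 0], [0, 0, 0]],
])

```text
clock: 22.35
position: [474.8, -128.8, 139.4]
ee_rot: [0.998, -0.035, -0.043, -0.002]
contact_force: [-0.0, -0.0, -2.2]
gripper_width: 40.7
grasp_force: 61.3
```

Call:
jog_arm([
  [30, [0, -1, 0], [0, 0, 0]],
  [30, [0, -1, 0], [0, 0, 0]],
  [30, [0, -1, 0], [0, 0, 0]],
])

```text
clock: 22.72
position: [482.7, -29.6, 139.3]
ee_rot: [0.998, -0.035, -0.043, -0.002]
contact_force: [0.1, -0.8, -1.7]
gripper_width: 41.2
grasp_force: 61.5
```

Call:
jog_arm([
  [30, [0, -1, 0], [0, 0, 0]],
  [30, [0, -1, 0], [0, 0, 0]],
  [30, [0, -1, 0], [0, 0, 0]],
])

```text
clock: 23.1
position: [490.4, 69.8, 139.1]
ee_rot: [0.998, -0.036, -0.043, -0.002]
contact_force: [-0.3, -0.8, -1.4]
gripper_width: 40.8
grasp_force: 61.7
```

```bash
D=21 python3 pl.py "[[0.091,-0.675,-0.284],[0,-0.584,0]],[[0,-1,0],[0,0,0]],[[0,-1,0],[0,0,0]],[[0,-1,0],[0,0,0]]" 470.2,134.1,140,17.1,-5 470.2,134.1,95.2,17.1,-5
```

```text
cmd [490.2  69.3 139.1] meas-cmd [0.2 0.5 0. ] ang 0.08 grasp pt [492.2  69.7 160. ] F tool [-0.1  0.8  1.4] w 40.8 g 61.7 t 23.1 J [ 0.44  0.3  -0.36 -0.05 -0.99  1.09]
470.2,134.1,140,17.1,-5 -> [-0.245, -0.625, 0.222] [-0.031, 0.0, -0.353]
470.2,134.1,95.2,17.1,-5 -> [-0.206, -0.625, 0.669] [-0.031, 0.0, -0.353]
```

Call:
jog_arm([
  [30, [-0.245, -0.625, 0.222], [-0.031, 0, -0.353]],
  [30, [-0.245, -0.625, 0.222], [-0.031, 0, -0.353]],
  [30, [-0.23, -0.625, 0.4], [-0.031, 0, -0.353]],
  [30, [-0.206, -0.625, 0.669], [-0.031, 0, -0.353]],
  [30, [-0.206, -0.625, 0.669], [-0.031, 0, -0.353]],
  [30, [-0.206, -0.625, 0.669], [-0.031, 0, -0.353]],
  [30, [-0.206, -0.625, 0.669], [-0.031, 0, -0.353]],
])

```text
clock: 23.98
position: [469.3, 133.3, 75.3]
ee_rot: [0.988, 0.148, -0.042, 0.006]
contact_force: [-0.3, -0.8, -1.6]
gripper_width: 40.9
grasp_force: 61.7
```

```bash
python3 chk.py S1 21 470.2,134.1,95.2; D=21 python3 pl.py "[[-0.206,-0.625,0.669],[-0.031,0,-0.353]]" 508.4,145.8,95,17.1,-5 546.6,157.6,95,17.1,-5
```

```text
scene n 363 229 rms 0.8 lateral(left+) 0.18 z 0.46 yaw part-rod 2.06 tilt 0.72 rod yaw 17.18 rody 175.4 c [459.  130.7  95.8] ends along rod [-171.1 -125. ]
top n 102 214 rms 1.01 lateral(left+) 0.09 z 0.32 yaw part-rod 1.01 tilt 4.87 rod yaw 17.09 rody 174.9 c [449.7 127.6  95.5] ends along rod [-168.6 -149.1]
cmd [468.4 133.6  74.2] meas-cmd [ 0.6 -0.   0.8] ang 0.1 grasp pt [470.7 134.1  96. ] F tool [-0.  -0.3  1.6] w 40.8 g 61.7 t 24.07 J [ 0.59  0.37 -0.45 -0.03 -0.82  1.3 ]
508.4,145.8,95,17.1,-5 -> [0.398, 0.001, -0.033] [-0.0, 0.0, -0.0]
546.6,157.6,95,17.1,-5 -> [0.797, 0.0, -0.068] [-0.0, 0.0, -0.0]
```

Call:
jog_arm([
  [30, [0.1, 0, -0.008], [0, 0, 0]],
  [30, [0.2, 0, -0.017], [0, 0, 0]],
  [30, [0.3, 0, -0.025], [0, 0, 0]],
  [30, [0.4, 0, -0.034], [0, 0, 0]],
  [30, [0.5, 0, -0.042], [0, 0, 0]],
  [30, [0.5, 0, -0.042], [0, 0, 0]],
])

```text
clock: 24.82
position: [517.2, 148.5, 73.8]
ee_rot: [0.988, 0.148, -0.043, 0.007]
contact_force: [0.3, -0.8, -1.8]
gripper_width: 40.9
grasp_force: 61.7
```

```bash
D=21 python3 pl.py "[[0.5,0,-0.042],[0,0,0]]" 584.9,169.6,95,17.1,-5
```

```text
cmd [516.4 148.3  74. ] meas-cmd [ 0.8  0.1 -0.3] ang 0.02 grasp pt [518.9 149.   94.7] F tool [0.2 0.9 1.8] w 40.9 g 61.7 t 24.82 J [ 0.57  0.45 -0.33 -0.03 -0.88  1.32]
584.9,169.6,95,17.1,-5 -> [0.696, -0.002, -0.062] [-0.0, 0.0, -0.0]
```

Call:
jog_arm([
  [30, [0.13, 0, -0.011], [0, 0, 0]],
  [30, [0.26, -0.001, -0.023], [0, 0, 0]],
  [30, [0.39, -0.001, -0.035], [0, 0, 0]],
  [30, [0.52, -0.001, -0.046], [0, 0, 0]],
  [30, [0.64, -0.002, -0.057], [0, 0, 0]],
  [30, [0.68, -0.002, -0.06], [0, 0, 0]],
  [30, [0.68, -0.002, -0.06], [0, 0, 0]],
])

```text
clock: 25.7
position: [581.6, 168.4, 73.8]
ee_rot: [0.988, 0.148, -0.044, 0.007]
contact_force: [0.7, 0.4, -1.8]
gripper_width: 40.9
grasp_force: 61.7
```

Call:
jog_arm([
  [30, [0.01, 0, -0.001], [0, 0, 0]],
  [30, [0.02, 0, -0.002], [0, 0, 0]],
  [30, [0.02, 0, -0.002], [0, 0, 0]],
])

```text
clock: 26.08
position: [583.5, 169.0, 74.1]
ee_rot: [0.988, 0.148, -0.043, 0.006]
contact_force: [0.1, 0.4, -0.9]
gripper_width: 41.0
grasp_force: 61.7
```

Call:
jog_arm([
  [30, [0.01, 0, -0.001], [0, 0, 0]],
  [30, [0.01, 0, -0.001], [0, 0, 0]],
])

```text
clock: 26.32
position: [584.6, 169.4, 74.1]
ee_rot: [0.988, 0.148, -0.043, 0.006]
contact_force: [0.5, 0.2, -1.8]
gripper_width: 40.6
grasp_force: 61.7
```

Call:
jog_arm([
  [30, [0.01, 0, -0.001], [0, 0, 0]],
  [30, [0.01, 0, -0.001], [0, 0, 0]],
])

```text
clock: 26.58
position: [585.6, 169.7, 74.0]
ee_rot: [0.988, 0.148, -0.043, 0.007]
contact_force: [-0.9, -0.4, -2.4]
gripper_width: 41.1
grasp_force: 61.7
```

Call:
jog_arm([
  [30, [0.01, 0, -0.001], [0, 0, 0]],
  [30, [0.01, 0, -0.001], [0, 0, 0]],
])

```text
clock: 26.82
position: [586.5, 170.0, 74.0]
ee_rot: [0.988, 0.148, -0.043, 0.007]
contact_force: [-0.0, -0.1, -1.2]
gripper_width: 40.6
grasp_force: 61.7
```

Call:
jog_arm([
  [30, [0.01, 0, -0.001], [0, 0, 0]],
  [30, [0.01, 0, -0.001], [0, 0, 0]],
])

```text
clock: 27.08
position: [586.8, 170.0, 73.9]
ee_rot: [0.988, 0.148, -0.044, 0.007]
contact_force: [-3.1, -0.9, -0.4]
gripper_width: 40.7
grasp_force: 61.8
```

Call:
jog_arm([
  [30, [0.01, 0, -0.001], [0, 0, 0]],
  [30, [0.01, 0, -0.001], [0, 0, 0]],
])

```text
clock: 27.32
position: [586.8, 169.9, 73.8]
ee_rot: [0.988, 0.148, -0.045, 0.007]
contact_force: [-5.7, -0.4, -0.1]
gripper_width: 41.1
grasp_force: 61.9
```

Call:
jog_arm([
  [30, [0.01, 0, -0.001], [0, 0, 0]],
  [30, [0.01, 0, -0.001], [0, 0, 0]],
])

```text
clock: 27.58
position: [586.8, 169.8, 73.6]
ee_rot: [0.988, 0.148, -0.047, 0.007]
contact_force: [-6.6, -1.1, 0.4]
gripper_width: 40.7
grasp_force: 61.9
```

Contact came where expected, so I'll press to about 10 N.

Call:
jog_arm([
  [30, [0.008, 0, -0.001], [0, 0, 0]],
  [30, [0.008, 0, -0.001], [0, 0, 0]],
  [30, [0.008, 0, -0.001], [0, 0, 0]],
])

```text
clock: 27.95
position: [586.8, 169.8, 73.6]
ee_rot: [0.988, 0.148, -0.047, 0.007]
contact_force: [-7.9, -1.0, 2.1]
gripper_width: 40.9
grasp_force: 62.0
```

Call:
jog_arm([
  [30, [0.007, 0, -0.001], [0, 0, 0]],
  [30, [0.007, 0, -0.001], [0, 0, 0]],
  [30, [0.007, 0, -0.001], [0, 0, 0]],
  [30, [0.007, 0, -0.001], [0, 0, 0]],
  [30, [0.007, 0, -0.001], [0, 0, 0]],
])

```text
clock: 28.58
position: [586.8, 169.8, 73.5]
ee_rot: [0.988, 0.148, -0.048, 0.008]
contact_force: [-9.0, -2.3, 2.5]
gripper_width: 40.9
grasp_force: 62.0
```

```bash
D=21 python3 pl.py "[[0.68,-0.002,-0.06],[0,0,0]],[[0.02,0,-0.002],[0,0,0]],[[0.06,0,-0.006],[0,0,0]],[[0.008,0,-0.001],[0,0,0]],[[0.007,0,-0.001],[0,0,0]]"
```

```text
cmd [590.7 171.4  74.2] meas-cmd [-3.9 -1.6 -0.7] ang 0.56 grasp pt [588.8 170.4  94.4] F tool [-9.4 -0.4 -1.6] w 40.9 g 62.0 t 28.57 J [ 0.53  0.55 -0.14 -0.03 -0.98  1.35]
```

Call:
jog_arm([
  [30, [-0.025, 0, 0.002], [0, 0, 0]],
  [50, [-0.025, 0, 0.002], [0, 0, 0]],
  [85, [-0.025, 0, 0.002], [0, 0, 0]],
  [85, [-0.025, 0, 0.002], [0, 0, 0]],
  [85, [-0.025, 0, 0.002], [0, 0, 0]],
  [85, [-0.025, 0, 0.002], [0, 0, 0]],
])

```text
clock: 29.32
position: [588.5, 170.6, 74.2]
ee_rot: [0.988, 0.148, -0.043, 0.006]
contact_force: [-0.1, -0.6, -0.1]
gripper_width: 84.7
grasp_force: 0.0
```

Call:
jog_arm([
  [85, [-0.02, 0, -0.25], [0, 0, 0]],
  [85, [-0.04, 0, -0.5], [0, 0, 0]],
  [85, [-0.085, 0, -0.95], [0, 0, 0]],
  [85, [-0.085, 0, -0.95], [0, 0, 0]],
  [85, [-0.085, 0, -0.95], [0, 0, 0]],
])

```text
clock: 29.95
position: [587.9, 170.5, 169.4]
ee_rot: [0.988, 0.148, -0.044, 0.006]
contact_force: [0.1, -0.4, -0.2]
gripper_width: 85.1
grasp_force: 0.0
```

```bash
D=20.7 python3 pl.py "[[-0.025,0,0.002],[0,0,0]],[[-0.085,0,-0.95],[0,0,0]]" 522,-173,180,10.8,0 522.2,-173.6,120.8,10.8,30;python3 chk.py S2 21 588,170,93.5
```

```text
cmd [588.2 170.6 169.6] meas-cmd [-0.3 -0.1 -0.3] ang 0.04 grasp pt [589.6 171.  190. ] F tool [-0.1  0.4  0.3] w 85.1 g 0.0 t 29.95 J [ 0.54  0.45 -0.04 -0.02 -1.16  1.34]
522,-173,180,10.8,0 -> [-1.627, 3.09, 0.247] [0.005, 0.084, 0.105]
522.2,-173.6,120.8,10.8,30 -> [-1.475, 3.107, 0.8] [-0.023, 0.583, 0.104]
scene n 461 112 rms 0.67 lateral(left+) -0.83 z -1.63 yaw part-rod -2.44 tilt -0.02 rod yaw 18.91 rody 177.1 c [586.8 170.3  93.6] ends along rod [-48.5  14. ]
top n 344 95 rms 1.02 lateral(left+) 0.25 z -1.54 yaw part-rod -1.14 tilt 0.32 rod yaw 17.4 rody 175.5 c [583.  169.2  93.8] ends along rod [-47.    2.8]
```

Call:
jog_arm([
  [85, [-0.54, 1, 0], [0.005, 0.084, 0.105]],
  [85, [-0.54, 1, 0], [0.005, 0.084, 0.105]],
  [85, [-0.54, 1, 0], [0.005, 0.084, 0.105]],
])

```text
clock: 30.42
position: [564.6, 56.1, 173.6]
ee_rot: [0.996, 0.092, -0.001, 0.0]
contact_force: [1.3, 1.0, 0.3]
gripper_width: 85.1
grasp_force: 0.0
```

```bash
D=20.7 python3 pl.py "[[-0.54,1,0],[0.005,0.084,0.105]]" 522,-173,180,10.8,0 522.2,-173.6,120.8,10.8,30
```

```text
cmd [566.1  59.2 174.3] meas-cmd [-1.5 -3.1 -0.7] ang 0.27 grasp pt [564.7  56.1 194.3] F tool [ 1.4 -0.8 -0.3] w 85.1 g 0.0 t 30.43 J [ 0.38  0.34 -0.22 -0.   -1.02  1.37]
522,-173,180,10.8,0 -> [-0.868, 2.198, 0.149] [-0.0, -0.0, -0.0]
522.2,-173.6,120.8,10.8,30 -> [-0.764, 2.205, 0.714] [-0.0, 0.5, -0.0]
```

Call:
jog_arm([
  [85, [-0.42, 1, 0], [0, 0, 0]],
  [85, [-0.42, 1, 0], [0, 0, 0]],
  [85, [-0.42, 1, 0], [0, 0, 0]],
])

```text
clock: 30.8
position: [542.8, -48.8, 173.3]
ee_rot: [0.996, 0.092, -0.001, -0.0]
contact_force: [0.3, 0.1, -0.1]
gripper_width: 85.1
grasp_force: 0.0
```

Call:
jog_arm([
  [85, [-0.344, 1, 0], [0, 0.1, 0]],
  [85, [-0.344, 1, 0], [0, 0.2, 0]],
  [85, [-0.344, 1, 0.3], [0, 0.4, 0]],
  [85, [-0.344, 1, 0.6], [0, 0.5, 0]],
  [85, [-0.344, 1, 0.6], [0, 0.5, 0]],
  [85, [-0.344, 1, 0.6], [0, 0.5, 0]],
  [85, [-0.344, 1, 0.6], [0, 0.5, 0]],
])

```text
clock: 31.68
position: [530.5, -151.2, 115.7]
ee_rot: [0.961, 0.092, 0.259, -0.024]
contact_force: [-0.3, 0.3, 0.4]
gripper_width: 85.1
grasp_force: 0.0
```

```bash
D=20.7 python3 pl.py "[[-0.42,1,0],[0,0,0]],[[-0.344,1,0.6],[0,0.5,0]]" 522.2,-173.6,120.8,10.8,30 556.6,-167,71.7,10.8,30
```

```text
cmd [ 528.5 -151.5  114.2] meas-cmd [2.  0.4 1.4] ang 0.18 grasp pt [ 520.3 -153.1  133.6] F tool [-0.  -0.4 -0.5] w 85.1 g 0.0 t 31.68 J [-0.09  0.24 -0.51 -0.42 -0.34  2.21]
522.2,-173.6,120.8,10.8,30 -> [-0.057, 0.205, 0.098] [-0.0, -0.0, -0.0]
556.6,-167,71.7,10.8,30 -> [0.001, 0.205, 0.699] [-0.0, -0.0, -0.0]
```

Call:
jog_arm([
  [85, [-0.057, 0.205, 0.098], [0, 0, 0]],
  [85, [-0.057, 0.205, 0.098], [0, 0, 0]],
  [85, [-0.04, 0.205, 0.3], [0, 0, 0]],
  [85, [-0.02, 0.205, 0.5], [0, 0, 0]],
  [85, [0.001, 0.205, 0.699], [0, 0, 0]],
  [85, [0.001, 0.205, 0.699], [0, 0, 0]],
  [85, [0.001, 0.205, 0.699], [0, 0, 0]],
])

```text
clock: 32.55
position: [566.9, -164.9, 54.5]
ee_rot: [0.962, 0.091, 0.258, -0.024]
contact_force: [-0.6, -0.3, -0.0]
gripper_width: 85.4
grasp_force: 0.0
```

Call:
jog_arm([
  [28, [0, 0, 0], [0, 0, 0]],
  [28, [0, 0, 0], [0, 0, 0]],
  [28, [0, 0, 0], [0, 0, 0]],
  [28, [0, 0, 0], [0, 0, 0]],
  [28, [0, 0, 0], [0, 0, 0]],
  [28, [0, 0, 0], [0, 0, 0]],
  [28, [0, 0, 0], [0, 0, 0]],
  [28, [0, 0, 0], [0, 0, 0]],
])

```text
clock: 33.55
position: [566.7, -165.1, 54.3]
ee_rot: [0.962, 0.091, 0.258, -0.025]
contact_force: [-3.3, 1.7, 6.6]
gripper_width: 35.2
grasp_force: 59.5
```

```bash
D=20.7 python3 pl.py "[[0.001,0.205,0.699],[0,0,0]]"
```

```text
cmd [ 566.8 -165.1   53.8] meas-cmd [-0.1  0.   0.5] ang 0.02 grasp pt [ 556.5 -167.    72.2] F tool [ 0.7 -2.3 -7.1] w 35.2 g 59.5 t 33.55 J [-0.14  0.4  -0.42 -0.59 -0.3   2.42]
```

Call:
jog_arm([
  [28, [-0.01, 0, -0.1], [0, 0, 0]],
  [28, [-0.025, 0, -0.28], [0, 0, 0]],
  [28, [-0.045, 0, -0.5], [0, 0, 0]],
  [28, [-0.06, 0, -0.68], [0, 0, 0]],
  [28, [-0.06, 0, -0.68], [0, 0, 0]],
])

```text
clock: 34.17
position: [528.0, -172.8, 111.4]
ee_rot: [0.961, 0.091, 0.259, -0.024]
contact_force: [-0.2, -0.0, -1.2]
gripper_width: 35.3
grasp_force: 60.2
```

```bash
D=20.7 python3 pl.py "[[-0.06,0,-0.68],[0,0,0]]" 490,-100,160,10.8,-5.5
python3 - <<'E'
from h import *; from bench import *
d=get_image("wrist"); cv2.imwrite("pics/w5.png",d["img"][:,:,::-1])
E
```

```text
cmd [ 528.3 -172.4  109.6] meas-cmd [-0.3 -0.3  1.7] ang 0.16 grasp pt [ 517.8 -174.7  129.3] F tool [-0.8  0.   0.9] w 35.3 g 60.2 t 34.17 J [-0.15  0.26 -0.48 -0.48 -0.37  2.31]
490,-100,160,10.8,-5.5 -> [-0.077, -0.783, -0.388] [-0.0, -0.592, -0.0]
```

View pics/w5.png

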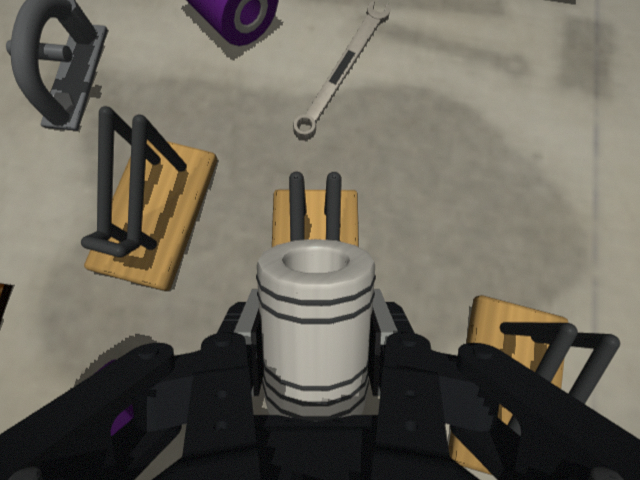

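The cap is held square between the pads, on the band between its rings, with the open mouth at (316,262). I'll carry it to the rod.

Call:
jog_arm([
  [28, [-0.077, -0.3, -0.388], [0, -0.18, 0]],
  [28, [-0.077, -0.783, -0.388], [0, -0.36, 0]],
  [28, [-0.077, -0.783, -0.388], [0, -0.592, 0]],
  [28, [-0.077, -0.783, -0.388], [0, -0.592, 0]],
  [28, [-0.077, -0.783, -0.388], [0, -0.592, 0]],
  [28, [-0.077, -0.783, -0.388], [0, -0.592, 0]],
])

```text
clock: 34.98
position: [487.6, -100.3, 138.3]
ee_rot: [0.994, 0.094, -0.048, 0.004]
contact_force: [-0.9, -1.1, -1.4]
gripper_width: 35.3
grasp_force: 60.5
```

Call:
jog_arm([
  [28, [0.1, -1, 0], [0, 0, 0]],
  [28, [0.1, -1, 0], [0, 0, 0]],
  [28, [0.1, -1, 0], [0, 0, 0]],
])

```text
clock: 35.35
position: [478.3, 0.9, 138.6]
ee_rot: [0.994, 0.095, -0.047, 0.004]
contact_force: [-0.1, -0.1, -0.3]
gripper_width: 35.7
grasp_force: 60.7
```

```bash
D=20.7 python3 pl.py "[[-0.077,-0.783,-0.388],[0,-0.592,0]],[[0.1,-1,0],[0,0,0]]" 469.2,134.1,140,17.1,-5.5 469.2,134.1,95.2,17.1,-5.5
```

```text
cmd [ 4.791e+02 -3.000e-01  1.385e+02] meas-cmd [-0.8  1.2  0.1] ang 0.15 grasp pt [480.3   1.3 159.2] F tool [-0.1  0.1  0.3] w 35.7 g 60.7 t 35.35 J [ 0.33  0.28 -0.41 -0.02 -0.98  1.44]
469.2,134.1,140,17.1,-5.5 -> [0.153, -1.337, 0.178] [-0.011, 0.0, -0.105]
469.2,134.1,95.2,17.1,-5.5 -> [0.196, -1.337, 0.624] [-0.011, 0.0, -0.105]
```

Call:
jog_arm([
  [28, [0.1, -0.8, 0.1], [0, 0, 0]],
  [28, [0.1, -0.8, 0.1], [0, 0, 0]],
  [28, [0.1, -0.8, 0.1], [0, 0, 0]],
])

```text
clock: 35.72
position: [472.6, 79.9, 127.4]
ee_rot: [0.994, 0.094, -0.048, 0.004]
contact_force: [0.2, -0.5, -1.8]
gripper_width: 35.5
grasp_force: 60.9
```

Call:
jog_arm([
  [28, [0.053, -0.537, 0.078], [-0.011, 0, -0.105]],
  [28, [0.075, -0.537, 0.3], [-0.011, 0, -0.105]],
  [28, [0.096, -0.537, 0.524], [-0.011, 0, -0.105]],
  [28, [0.096, -0.537, 0.524], [-0.011, 0, -0.105]],
  [28, [0.096, -0.537, 0.524], [-0.011, 0, -0.105]],
  [28, [0.096, -0.537, 0.524], [-0.011, 0, -0.105]],
])

```text
clock: 36.48
position: [468.1, 133.3, 75.6]
ee_rot: [0.988, 0.148, -0.046, 0.007]
contact_force: [0.2, 0.5, -1.7]
gripper_width: 35.5
grasp_force: 60.9
```

```bash
python3 chk.py C1 19 469.2,134.1,95.2; D=20.7 python3 pl.py "[[0.1,-0.8,0.1],[0,0,0]],[[0.096,-0.537,0.524],[-0.011,0,-0.105]]" 508.4,145.8,95,17.1,-5.5
python3 - <<'E'
import cv2;a=cv2.imread("pics/C1_scene.png");cv2.imwrite("pics/C1z.png",cv2.resize(a[110:230,190:350],None,fx=4,fy=4))
E
```

```text
scene n 334 44 rms 0.8 lateral(left+) 16.08 z 0.28 yaw part-rod -9.14 tilt 1.06 rod yaw 25.95 rody 183.8 c [457.5 130.4  96.2] ends along rod [-172.3 -127.9]
top n 99 24 rms 0.84 lateral(left+) -18.01 z -1.29 yaw part-rod 9.97 tilt 19.66 rod yaw 7.83 rody 167.3 c [448.9 127.8  94.7] ends along rod [-164.5 -143.6]
cmd [467.3 133.6  74.6] meas-cmd [ 0.6 -0.1  0.8] ang 0.1 grasp pt [469.8 134.1  95.9] F tool [-0.5  0.8  1.1] w 35.4 g 60.9 t 36.58 J [ 0.59  0.38 -0.45 -0.04 -0.84  1.3 ]
508.4,145.8,95,17.1,-5.5 -> [0.407, 0.004, -0.037] [0.0, 0.0, 0.0]
```

View pics/C1z.png

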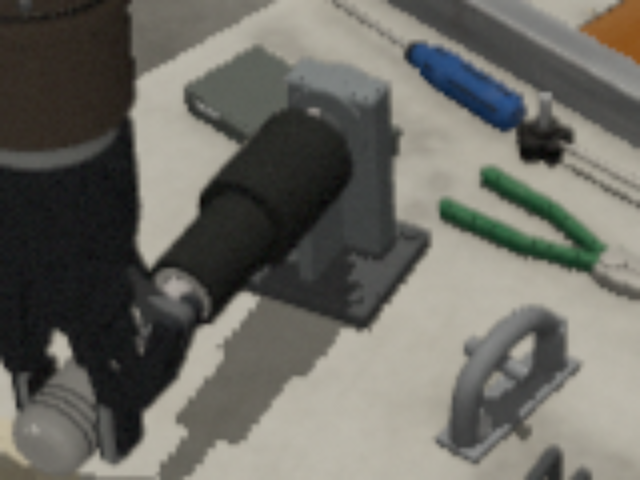

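Call:
jog_arm([
  [28, [0.08, 0, -0.007], [0, 0, 0]],
  [28, [0.16, 0.001, -0.014], [0, 0, 0]],
  [28, [0.24, 0.002, -0.022], [0, 0, 0]],
  [28, [0.32, 0.002, -0.029], [0, 0, 0]],
  [28, [0.4, 0.003, -0.036], [0, 0, 0]],
  [28, [0.48, 0.003, -0.044], [0, 0, 0]],
  [28, [0.55, 0.003, -0.05], [0, 0, 0]],
  [28, [0.58, 0.003, -0.053], [0, 0, 0]],
  [28, [0.58, 0.003, -0.053], [0, 0, 0]],
])

```text
clock: 37.7
position: [523.2, 150.3, 74.1]
ee_rot: [0.988, 0.149, -0.048, 0.007]
contact_force: [0.2, 0.5, -1.3]
gripper_width: 35.3
grasp_force: 60.9
```

```bash
D=20.7 python3 pl.py "[[0.58,0.003,-0.053],[0,0,0]]" 530.3,152.7,95,17.1,-5.5
```

```text
cmd [523.1 150.4  74.3] meas-cmd [ 0.1 -0.1 -0.2] ang 0.03 grasp pt [525.1 150.9  94.7] F tool [ 0.5 -0.5  1.3] w 35.3 g 60.9 t 37.7 J [ 0.56  0.46 -0.31 -0.03 -0.9   1.33]
530.3,152.7,95,17.1,-5.5 -> [0.055, -0.0, -0.007] [0.0, 0.0, 0.0]
```

Call:
jog_arm([
  [28, [0.01, 0, -0.001], [0, 0, 0]],
  [28, [0.02, 0, -0.002], [0, 0, 0]],
  [28, [0.03, 0, -0.003], [0, 0, 0]],
  [28, [0.03, 0, -0.003], [0, 0, 0]],
])

```text
clock: 38.2
position: [526.1, 151.2, 74.3]
ee_rot: [0.988, 0.149, -0.047, 0.007]
contact_force: [0.2, 0.1, -1.2]
gripper_width: 35.8
grasp_force: 60.9
```

Call:
jog_arm([
  [28, [0.01, 0, -0.001], [0, 0, 0]],
  [28, [0.01, 0, -0.001], [0, 0, 0]],
])

```text
clock: 38.45
position: [527.1, 151.6, 74.2]
ee_rot: [0.988, 0.149, -0.047, 0.007]
contact_force: [0.2, 0.2, -1.6]
gripper_width: 35.7
grasp_force: 60.9
```

Call:
jog_arm([
  [28, [0.01, 0, -0.001], [0, 0, 0]],
  [28, [0.01, 0, -0.001], [0, 0, 0]],
])

```text
clock: 38.7
position: [528.0, 151.8, 74.2]
ee_rot: [0.988, 0.149, -0.047, 0.007]
contact_force: [0.7, -0.3, -1.2]
gripper_width: 35.7
grasp_force: 60.9
```

Call:
jog_arm([
  [28, [0.01, 0, -0.001], [0, 0, 0]],
  [28, [0.01, 0, -0.001], [0, 0, 0]],
])

```text
clock: 38.95
position: [528.4, 151.9, 74.1]
ee_rot: [0.988, 0.149, -0.048, 0.008]
contact_force: [-0.2, -1.1, -1.7]
gripper_width: 35.3
grasp_force: 61.0
```

Call:
jog_arm([
  [28, [0.01, 0, -0.001], [0, 0, 0]],
  [28, [0.01, 0, -0.001], [0, 0, 0]],
])

```text
clock: 39.2
position: [528.5, 151.9, 74.0]
ee_rot: [0.988, 0.148, -0.049, 0.008]
contact_force: [-5.8, -0.2, 1.0]
gripper_width: 35.7
grasp_force: 61.3
```

Contact at x = 528.4, as predicted. Pressing the cap home.

Call:
jog_arm([
  [28, [0.008, 0, -0.001], [0, 0, 0]],
  [28, [0.014, 0, -0.001], [0, 0, 0]],
  [28, [0.014, 0, -0.001], [0, 0, 0]],
  [28, [0.014, 0, -0.001], [0, 0, 0]],
])

```text
clock: 39.7
position: [528.5, 151.8, 73.9]
ee_rot: [0.988, 0.148, -0.051, 0.008]
contact_force: [-7.6, -0.7, 3.1]
gripper_width: 35.5
grasp_force: 61.5
```

Call:
jog_arm([
  [28, [0.01, 0, -0.001], [0, 0, 0]],
  [28, [0.01, 0, -0.001], [0, 0, 0]],
  [28, [0.01, 0, -0.001], [0, 0, 0]],
  [28, [0.01, 0, -0.001], [0, 0, 0]],
  [28, [0.01, 0, -0.001], [0, 0, 0]],
])

```text
clock: 40.33
position: [528.5, 151.7, 73.9]
ee_rot: [0.988, 0.148, -0.052, 0.008]
contact_force: [-9.8, -1.2, 5.1]
gripper_width: 35.5
grasp_force: 61.7
```

Call:
jog_arm([
  [28, [0, 0, 0], [0, 0, 0]],
  [28, [-0.026, 0, 0.002], [0, 0, 0]],
  [45, [-0.026, 0, 0.002], [0, 0, 0]],
  [85, [-0.026, 0, 0.002], [0, 0, 0]],
  [85, [-0.026, 0, 0.002], [0, 0, 0]],
  [85, [-0.026, 0, 0.002], [0, 0, 0]],
  [85, [-0.026, 0, 0.002], [0, 0, 0]],
])

```text
clock: 41.2
position: [529.8, 152.4, 74.3]
ee_rot: [0.988, 0.149, -0.047, 0.007]
contact_force: [0.1, 0.3, -0.7]
gripper_width: 85.0
grasp_force: 0.0
```

Call:
jog_arm([
  [85, [-0.02, 0, -0.25], [0, 0, 0]],
  [85, [-0.05, 0, -0.5], [0, 0, 0]],
  [85, [-0.095, 0, -1], [0, 0, 0]],
  [85, [-0.095, 0, -1], [0, 0, 0]],
  [85, [-0.095, 0, -1], [0, 0, 0]],
])

```text
clock: 41.82
position: [529.4, 152.4, 174.5]
ee_rot: [0.988, 0.148, -0.048, 0.007]
contact_force: [0.1, 0.0, -1.9]
gripper_width: 84.8
grasp_force: 0.0
```

Call:
jog_arm([
  [85, [-0.7, 0, -0.2], [0, 0, 0]],
  [85, [-0.7, 0, -0.2], [0, 0, 0]],
  [85, [-0.7, 0, -0.2], [0, 0, 0]],
  [85, [-0.7, 0, -0.2], [0, 0, 0]],
])

```text
clock: 42.32
position: [465.6, 132.7, 200.8]
ee_rot: [0.988, 0.149, -0.048, 0.008]
contact_force: [-0.6, -0.3, -0.3]
gripper_width: 85.2
grasp_force: 0.0
```

Run:
```python
from h import *; from bench import *
print(read_state()["position"],read_state()["contact_force"])
a=axis(np.radians(17.15),0);lat=np.array([-a[1],a[0],0])
for nm,dz in (("scene",-.55),("top",.67)):
    d=get_image(nm); C=cloud(d)+[0,0,dz];P=C.reshape(-1,3);P=P[np.isfinite(P[:,0])];r=P-[604,175.4,95];m=(abs(r@lat)<5)&(P[:,2]>85)&(P[:,2]<140)
    t=r[m]@a; z=P[m][:,2]; print(nm,[(int(b),round(float(np.median(z[(t>=b)&(t<b+5)])),1)) for b in range(-125,110,5) if ((t>=b)&(t<b+5)).any()])
    if nm=="scene": cv2.imwrite("pics/f.png",cv2.resize(d["img"][100:280,180:420,::-1],None,fx=3,fy=3))
```

```text
[465.59440324 132.72610126 200.75313762] [-0.55997795 -0.27981705 -0.25922212]
scene [(-115, 103.9), (-110, 101.3), (-105, 112.4), (-100, 113.3), (-95, 113.0), (-90, 113.4), (-85, 113.7), (-80, 112.7), (-75, 113.0), (-70, 113.1), (-65, 113.2), (-60, 112.9), (-55, 112.8), (-50, 114.3), (-45, 114.1), (-40, 115.0), (-35, 113.7), (-30, 114.3), (-25, 114.4), (-20, 113.7), (-15, 114.2), (-10, 114.7), (-5, 114.3), (0, 113.7), (5, 113.6), (10, 116.5), (15, 121.8), (20, 122.1), (25, 121.0), (30, 121.1), (35, 121.0), (40, 121.0), (45, 120.9), (50, 121.3), (55, 121.6), (60, 121.4), (65, 120.9), (70, 120.4), (75, 121.5), (80, 120.4), (90, 112.9), (95, 112.2), (100, 110.3), (105, 115.9)]
top [(-95, 112.8), (-90, 113.2), (-85, 112.8), (-80, 112.8), (-75, 111.5), (-70, 112.8), (-65, 112.2), (-60, 112.5), (-55, 112.6), (-50, 112.0), (-45, 114.1), (-40, 113.9), (-35, 114.7), (-30, 114.9), (-25, 112.9), (-20, 115.4), (-15, 114.6), (-10, 117.0), (-5, 116.1), (0, 113.0), (5, 112.5), (10, 114.8), (15, 120.7), (20, 121.1), (25, 120.9), (30, 120.9), (35, 121.8), (40, 123.1), (45, 120.2), (50, 123.0), (55, 121.9), (60, 121.4), (65, 122.1), (70, 121.1), (75, 122.0), (80, 120.7), (85, 112.2), (90, 113.4), (95, 110.3), (100, 106.7), (105, 116.1)]
```

View pics/f.png

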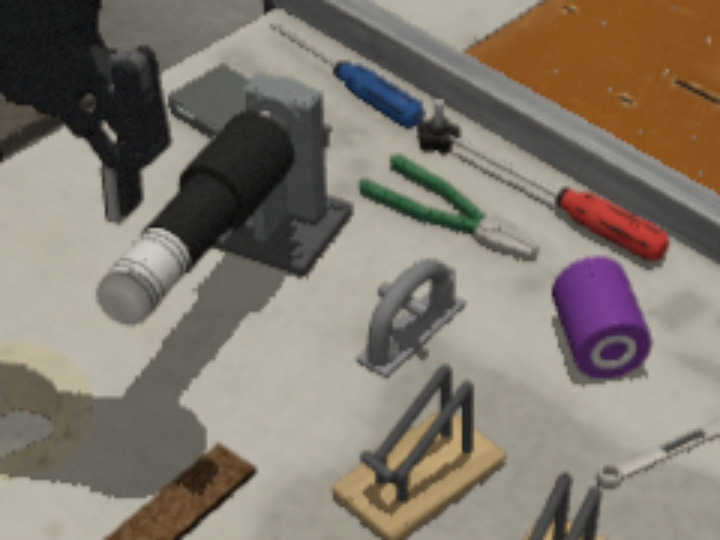

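The three parts sit nested on the rod without gaps: the large roller at (240,155), the small one at (207,215) and the cap at (145,275). The depth steps at -108, -46, 14 and 84 mm along the rod match their lengths. Everything nearby looks undisturbed and the gripper is clear.

```bash
python3 -c "
from bench import job_done; print(job_done())"
```

```text
the job is handed in; nothing more can be done
None
```

The job is handed in: the large roller, small roller and end cap are on the rod in that order, flush against the collar and each other, each pressed home at about 9–10 N and released, at about 42 s of the 72 s allowed.

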